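Shut down the packing table's power bank

TASK

Close down the power bank on the packing table. First take the small tin off the end of the bank, keeping it upright, and stand it in the shallow wooden tray; then switch off the row of four small switches with one drag of a fingertip along the row, without lifting away midway, and leave the wide switch that stands apart at the far end on. Last, swing the bank's cover fully shut, without forcing the bank, and leave everything else on the table where it is.

Things in the scene. Friction and masses are not known exactly. Their poses are not given: they have to be found in the camera images.
- bank: fixed white power bank, 80 (its x) x 366 (its y) x 40 mm high. Origin: centre of its underside, on the table. Along its y, at x = 8 mm on its top face: a bare pad with the tin at y = about -153 mm, four row switches at -67, -21, 25 and 71 mm, then the wide switch at 151 mm. Its grey cover is hinged on its long -x edge (the robot's side).
- row_first (a point): pivot of the row's first switch, on the bank's top face (40 mm above the table)
- row_last (a point): pivot of the row's fourth and last switch, on the bank's top face; 80 mm before the wide switch
- lone_pivot (a point): pivot of the wide switch that must stay on, on the bank's top face
- switch1 (a joint): black paddle switch 16 mm wide, number 1 of the row from the tin's end; 30 mm from pivot to the centre of its tip (radius 4 mm). 0 = on: leans 20 deg to the bank's -y, its top 32 mm above the bank's top face. It throws along the row; past upright (0.35) it tips over by itself to 1.396 = off: 60 deg over to the bank's +y, top 19 mm above that face. Takes under 1 N.
- switch2 (a joint): the same kind of paddle switch, number 2 of the row; 0 = on, 1.396 = off, over towards the bank's +y
- switch3 (a joint): the same kind of paddle switch, number 3 of the row; 0 = on, 1.396 = off, over towards the bank's +y
- switch4 (a joint): the same kind of paddle switch, number 4 of the row; 0 = on, 1.396 = off, over towards the bank's +y
- lone_switch (a joint): the wide paddle switch (34 mm wide, otherwise the same paddle, same throw) set apart at the bank's +y end; 0 = on, 1.396 = off
- cover (a joint): angle of the cover, rad: 0 = shut, lying on the bank; starts standing open at 1.45 to 1.6; range 0 to 1.65. A stiff hinge that stays at any angle (moves at about 2 to 6 N, 40 to 80 mm from the hinge): push its outer face towards the bank's +x, then down. Shut, its top is 88 mm above the table.
- cover_hinge (a point): middle of the cover's hinge line, which runs along the bank's y at the bank's top -x edge (x = -40 mm), 40 mm above the table
- cover_top (a point): centre of the outer face of the cover's top wall, 40 mm along and 48 mm out from the hinge. The cover is a shell 80 mm (hinge to free edge) x 366 mm x 48 mm deep, walls 4 mm. Open, this face stands about upright 48 mm behind the hinge, facing the bank's -x, its free edge about 120 mm above the table.
- tin: small plain metal tin, round, 44 mm wide, 60 mm high, 0.08 to 0.17 kg, standing on the bare pad at the bank's -y end. Origin: centre of its underside.
- tray: fixed shallow open wooden tray 130 x 130 mm outside, rim 18 mm high, walls and floor 5 mm. Origin: centre of its underside, on the table. It is at the right or the left of the bank.
- plant: small bushy plant in a white pot 84 mm wide, 125 mm tall, a bystander. Origin: centre of its underside.
- cup: white ceramic cup 72 mm wide, 55 mm tall, a bystander. Origin: centre of its underside.
- flask: white drinking flask 64 mm wide, 200 mm tall, a bystander. Origin: centre of its underside.
- packets: pile of four kraft packets, 75 x 110 mm, 36 mm high, a bystander. Origin: centre of its underside.
- carton: small kraft carton 60 x 90 x 80 mm high, a bystander. Origin: centre of its underside.
Mind the look-alikes: they are no part of the job. Of the things shaped like the tin, the metal one is meant. There is more than one size of the tray; the job needs the smaller.

How it is judged:
By the outcome, as a careful person would: the job done as asked, in the order asked, and still so for the second after the job is handed in, with the robot touching nothing.
It also fails if it takes over 67 s, if anything falls off the work surface, if the arm or the gripper's body presses on something with over 40 N, if the wrist force passes 120 N, or if a joint passes its speed limit or range.

ROBOT

A 6-joint arm with a two-finger parallel gripper is mounted at the origin on the work surface. World frame = base frame: x ahead of the robot, y to its left, z up, the work surface at z = 0. Lengths are in m, angles in rad, forces in N, time in s.
With the tool pointing down it reaches from about 0.25 to 0.775 m from the base axis. Payload 4 kg.
Tool frame: the origin (TCP) lies on the centre line of the jaws, within the pads' length; the fingertips stand 17 mm ahead of it and the grasp point (between the pads) lies 2 mm behind it; z points along the fingers, y is the direction in which the jaws open and shut (so a half turn about z gives the same grasp; the last joint's range is limited). The gripper opens to 94 mm and grips with 3 to 60 N. Pads are 16 mm wide; open, the fingers measure 119 mm over their backs; the gripper's body (75 mm by 177 mm) begins 78 mm behind the grasp point.
Start: joints at [-1.332, 0.087, 1.371, -0, 1.684, -0.103], TCP at [0.184, -0.518, 0.197] pointing down, gripper open.
Joint ranges: [-3.1, 3.1], [-0.76, 2.03], [0.27, 2.55], [-1.08, 4.22], [0.17, 2.65], [-2.57, 2.57]. Speed limits (rad/s): [2.79, 2.79, 3.14, 3.14, 3.14, 3.14].

INTERFACE

Orientations are given as [roll, pitch, yaw] about the fixed x, y, z axes, in that order (R = Rz(yaw) Ry(pitch) Rx(roll)).
In Python, from cell import arm gives the robot as it stands.
- The arm moves only by the tool step_arm, never from a script. Its argument "moves" is a list of rows, each a list of 3 entries, a list of its own where there are three numbers: the opening, from -1 (shut) to 1 (fully open), then the shift along the tool's x, y, z as a fraction of full scale, then the turn, a rotation vector about the tool's x, y, z as a fraction of full scale. In form: [[fingers, [tx, ty, tz], [wx, wy, wz]], ...]. A call has 1 to 8 rows; each row shifts and turns the commanded pose from where the row before left it, along the tool's axes as they then stand; what a row does not reach is not made up. Full scale, the value 1, is 0.03 m for a shift and 0.12 rad for a turn. A row lasts 1/12 s, in which the tool goes at most 41.7 mm and 7.16 degrees, less where a joint would pass 70% of its speed; a pose out of reach is approached as far as the arm can. A call with a number of a shift or a turn outside -1 to 1 is refused whole. A call with a gripper value outside its range is refused whole. The fingers move at their own pace and stop on an object; the grip force is fixed at half the most. Time passes only in rows, so rows that do not move let the fingers close. It gives the time, the measured TCP pose, the force and the opening at its end, in the units of the state.
- arm.observe(): the state, without advancing time (a new reading comes with each control period).
- arm.grab_frame(name): name is "side" or "top"; returns the picture (400x640x3 uint8, red, green, blue); there is no depth.
- arm.get_calibration(name): a dict with "mtx" (3x3 intrinsics, pixels), "camera_from_world" (4x4, takes a point from world to camera coordinates). Camera axes: x right, y up, looking along -z (the intrinsics and any distortion apply to the point x, -y, -z); pixel columns grow to the right and rows downward; lengths in m; the calibration is good to about 2 mm. A picture is of the moment at which its call begins. get_calibration takes no time and is no camera call.
- arm.close_job(): hands the job in, once; it reports no verdict.
Trained networks look in the newest picture that a camera, given by its name, has taken for a name from the list of things; names that differ only in an ending like _2 or _b are one class to them, and where a whole thing is asked for, a point or a joint stands for the part that bears it (a point fixed in the world has none). Each returns a list of dicts, best first, with "p" (0 to 1); they miss things now and then, are a little off and sometimes report something else, mostly with a low value. They report only what shows in the picture. A call takes as long as a camera call. They do not tell look-alikes from the thing itself.
- arm.recognise(camera, thing): "uv" ([column, row] in pixels, amid what is visible of it).
- arm.outline_of(camera, thing): "pixels" (400x640 bool, what is visible of it) and "uv" ([column, row] in pixels, amid what is visible of it).
- arm.tip_of(camera, thing): "uv" ([column, row] in pixels: a listed point, or the origin of a listed thing).
The state is a dict: "clock": time; "joints": joint angles; "dq": joint speeds; "effort": joint torques, N m; "tool_pos": TCP position; "tool_rot": TCP orientation; "wrist_force": force on the tool from outside, world axes, zero at the start; "moment": the same for the moment, N m; "grip_width": finger opening in m.
Only numpy, scipy, OpenCV 4.12 (cv2) and the standard library are available. Lean on these libraries where they do the work, as an engineer would, in place of code of your own. Each camera call takes 0.05 s, during which the arm holds its last target.

## Working session

There is one attempt and no reset: what is moved stays moved. The work goes in short steps, Python scripts to look and compute and a tool call to move; the robot and the scene stay as the last step left them, time stands still between calls to the robot, and variables do not carry over. Pictures are saved under pics/ and viewed, and the job is handed in when it is done.

Besides the shell and the picture viewer there is one more tool, called after "Emit:" as name(argument=value, ...), one argument or row to a line, values as JSON. step_arm: Moves the arm, as the interface text tells. Shift numbers are shares of 0.03 m and turn numbers shares of 0.12 rad, none past 1 either way. Its arguments: {"type":"object","properties":{"moves":{"type":"array","items":{"type":"array"}}},"required":["moves"]}

```bash
mkdir -p pics; ls
python3 - <<'E'
from cell import arm
import cv2
print(arm.observe())
for n in ("side","top"):
    f=arm.grab_frame(n); cv2.imwrite(f"pics/{n}0.png",f[:,:,::-1]); c=arm.get_calibration(n); print(n,c)
E
```

```text
pics
{'clock': 0.0, 'joints': array([-1.33207422e+00,  8.79385028e-02,  1.37222080e+00,  9.61714602e-06,
        1.68356771e+00, -1.03090116e-01]), 'dq': array([-0.0007331 , -0.00151322,  0.00141349, -0.00241999, -0.00060851,
        0.0003867 ]), 'effort': array([ 1.42241197e-04, -3.40183318e+01, -3.02423966e+01,  7.16533000e-02,
        3.30092758e-02, -1.68524903e-04]), 'tool_pos': array([ 0.18423125, -0.51764605,  0.19583017]), 'tool_rot': array([-3.13947061e+00, -2.29148706e-04,  3.41813054e-01]), 'wrist_force': array([ 0.51656299, -0.08262756, -0.8287529 ]), 'moment': array([ 0.01682918, -0.0100855 ,  0.0449424 ]), 'grip_width': 0.09381230697247207}
side {'mtx': array([[379.90767384,   0.        , 314.16253703],
       [  0.        , 379.90767384, 204.90415482],
       [  0.        ,   0.        ,   1.        ]]), 'camera_from_world': array([[ 0.99828054, -0.05556674,  0.01866297, -0.51111628],
       [ 0.02225349,  0.65381741,  0.75632505, -0.06008778],
       [-0.05422869, -0.75460926,  0.65392974, -1.26241992],
       [ 0.        ,  0.        ,  0.        ,  1.        ]])}
top {'mtx': array([[420.56437842,   0.        , 316.35627082],
       [  0.        , 420.56437842, 194.10757428],
       [  0.        ,   0.        ,   1.        ]]), 'camera_from_world': array([[ 0.01853056, -0.9997974 ,  0.00785941, -0.03827816],
       [ 0.99250135,  0.0193441 ,  0.12069334, -0.50859543],
       [-0.12082092,  0.00556396,  0.99265873, -1.2563993 ],
       [ 0.        ,  0.        ,  0.        ,  1.        ]])}
```

View pics/side0.png

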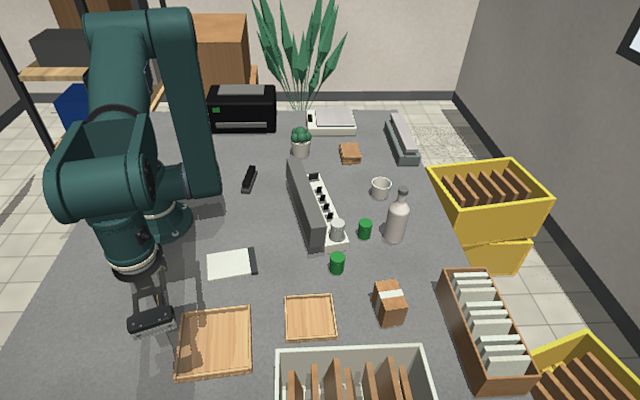

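View pics/top0.png

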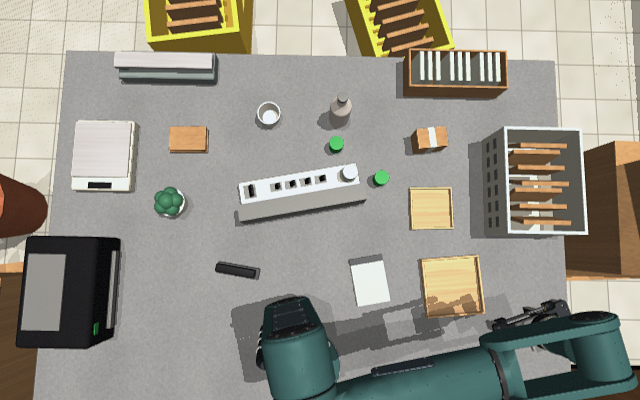

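The metal tin is at top (348,173) and side (337,230). The green cylinders, at top (336,144) and (381,177), are look-alikes. There are two trays: the small one at top (431,208) and side (311,317), and the large one at top (452,286). Next I'll measure and check in a crop.

```bash
cat > h.py <<'E'
import numpy as np, cv2
from cell import arm
C={n:arm.get_calibration(n) for n in ("side","top")}
def proj(n,p):
    T=C[n]["camera_from_world"]; q=T[:3,:3]@np.asarray(p,float)+T[:3,3]
    q=np.array([q[0],-q[1],-q[2]]); u=C[n]["mtx"]@q; return u[:2]/u[2]
def ray(n,uv):
    T=C[n]["camera_from_world"]; d=np.linalg.inv(C[n]["mtx"])@np.array([uv[0],uv[1],1]); d=np.array([d[0],-d[1],-d[2]])
    R=T[:3,:3]; return -R.T@T[:3,3], R.T@d
def onz(n,uv,z):
    o,d=ray(n,uv); return o+d*(z-o[2])/d[2]
def tri(a,b):
    o1,d1=ray("side",a); o2,d2=ray("top",b)
    A=np.stack([d1,-d2],1); t=np.linalg.lstsq(A,o2-o1,rcond=None)[0]
    p,q=o1+d1*t[0],o2+d2*t[1]; return (p+q)/2, np.linalg.norm(p-q)
E
python3 - <<'E'
from h import *
np.set_printoptions(precision=4,suppress=True)
Z=dict(bank=0,row_first=.04,row_last=.04,lone_pivot=.04,cover_hinge=.04,tin=.04,tray=0)
for n in ("top","side"):
    for t,z in Z.items():
        r=arm.tip_of(n,t)
        for k in r[:3]: print(n,t,round(k["p"],2),np.round(k["uv"],1),onz(n,k["uv"],z))
    for t in ("plant","cup","flask","packets","carton","cover_top") if n=="top" else ("cover_top",):
        for k in arm.tip_of(n,t)[:2]: print(n,t,round(k["p"],2),np.round(k["uv"],1),onz(n,k["uv"],0))
a=cv2.imread("pics/top0.png")[130:320,220:500]; b=cv2.imread("pics/side0.png")[150:350,270:420]
cv2.imwrite("pics/c1.png",cv2.resize(a,None,fx=2.8,fy=2.8,interpolation=2)); cv2.imwrite("pics/c2.png",cv2.resize(b,None,fx=3,fy=3,interpolation=2))
E
```

```text
top row_first 0.66 [320.3 179.5] [ 0.5533 -0.0398  0.04  ]
top row_last 0.95 [274.  186.9] [0.5277 0.1007 0.04  ]
top lone_pivot 0.95 [248.7 190.5] [0.5152 0.1772 0.04  ]
top cover_hinge 0.56 [303.4 197.1] [0.4982 0.0106 0.04  ]
top tin 0.7 [378.8 181.2] [ 0.5516 -0.2185  0.04  ]
top tin 0.69 [347.3 176.9] [ 0.5629 -0.1221  0.04  ]
top tin 0.66 [333.6 146.1] [ 0.6582 -0.0789  0.04  ]
top tray 0.84 [429.  212.8] [ 0.461  -0.3818  0.    ]
top tray 0.69 [449.  281.6] [ 0.2508 -0.4403  0.    ]
top plant 0.81 [178.6 204.5] [0.472 0.4   0.   ]
top cup 0.75 [271.8 118.6] [0.7538 0.1184 0.    ]
top flask 0.7 [274.6 185.5] [0.5377 0.1028 0.    ]
top flask 0.66 [340.2 116.8] [ 0.7643 -0.1006  0.    ]
top packets 0.63 [187.7 144.1] [0.6649 0.3824 0.    ]
top carton 0.81 [426.4 145.1] [ 0.6771 -0.3765  0.    ]
top cover_top 0.89 [304.7 215.8] [0.4442 0.0063 0.    ]
side bank 0.77 [322.6 213.1] [0.5429 0.03   0.    ]
side bank 0.41 [307.4 317.3] [ 0.4731 -0.378   0.    ]
side row_first 0.78 [331.6 220.2] [ 0.565  -0.0493  0.04  ]
side row_last 0.77 [320.  194.7] [0.5362 0.0819 0.04  ]
side lone_pivot 0.96 [311.  176.5] [0.51   0.1891 0.04  ]
side lone_pivot 0.46 [334.8 235.2] [ 0.5688 -0.1175  0.04  ]
side cover_hinge 0.65 [310.3 208.7] [0.4988 0.0092 0.04  ]
side tin 0.88 [337.1 271.4] [ 0.5615 -0.2601  0.04  ]
side tin 0.82 [363.1 236.7] [ 0.6559 -0.1272  0.04  ]
side tin 0.59 [335.  232.6] [ 0.5706 -0.1062  0.04  ]
side tray 0.75 [309.7 318. ] [ 0.479  -0.3803  0.    ]
side tray 0.58 [215.  340.2] [ 0.2398 -0.433   0.    ]
side cover_top 0.79 [298.5 200. ] [0.4614 0.1032 0.    ]
```

View pics/c1.png

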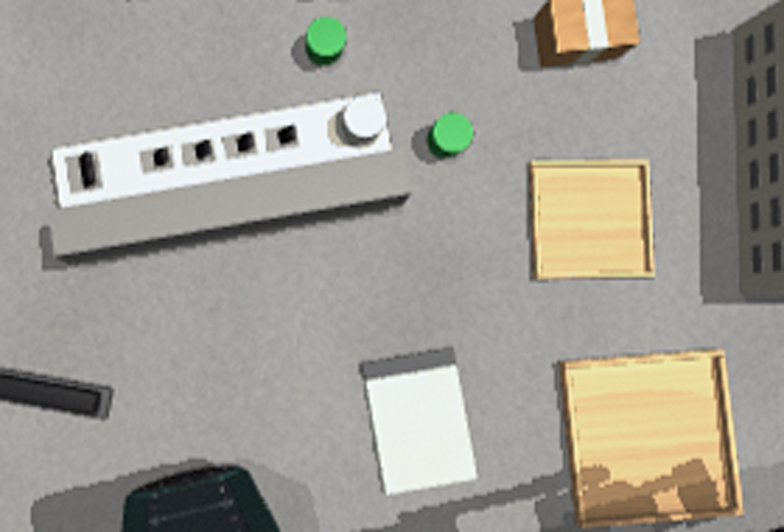

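View pics/c2.png

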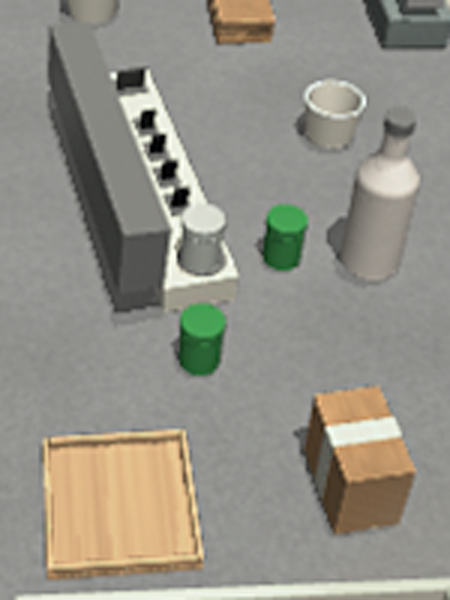

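```bash
cat > fit.py <<'E'
from h import *
from scipy.optimize import least_squares
np.set_printoptions(precision=4,suppress=True)
obs=[("top",(238.6,183.6),(.04,.183,.04)),("top",(356.1,163.6),(.04,-.183,.04)),("top",(241.4,203.9),(-.04,.183,.04)),
("side",(348.7,241.3),(.04,-.183,.04)),("side",(320,173.3),(.04,.183,.04)),("side",(349.3,247.3),(.04,-.183,0)),
("top",(248.7,190.5),(.008,.151,.04)),("side",(311,176.5),(.008,.151,.04)),("top",(274,186.9),(.008,.071,.04)),("top",(320.3,179.5),(.008,-.067,.04)),("side",(331.6,220.2),(.008,-.067,.04)),("side",(320,194.7),(.008,.071,.04))]
def W(p,b): c,s=np.cos(p[2]),np.sin(p[2]); return np.array([p[0]+c*b[0]-s*b[1],p[1]+s*b[0]+c*b[1],b[2]])
def f(p): return np.concatenate([proj(n,W(p,b))-uv for n,uv,b in obs])
r=least_squares(f,[.53,.03,.2],loss="soft_l1")
if __name__=="__main__":
    print(r.x); print(f(r.x).reshape(-1,2))
    for nm,b in dict(tin=(.008,-.153,.04),s1=(.008,-.067,.04),s4=(.008,.071,.04),lone=(.008,.151,.04),hinge=(-.04,0,.04)).items(): print(nm,W(r.x,b))
    print(tri((338,223),(350.4,171.1)), onz("top",(350.4,171.1),.1),onz("side",(338,223),.1))
    for t in ("top","side"):
        im=cv2.imread(f"pics/{t}0.png")
        c0=(220,130) if t=="top" else (270,150)
        im=im[c0[1]:c0[1]+200,c0[0]:c0[0]+(280 if t=="top" else 150)]; im=cv2.resize(im,None,fx=2.8,fy=2.8)
        for b in [(x,y,z) for x in(-.04,.04) for y in (-.183,.183) for z in (0,.04)]+[(.008,y,.04) for y in (-.153,-.067,-.021,.025,.071,.151)]+[(.008,-.153,.1)]:
            u=((proj(t,W(r.x,b))-c0+.5)*2.8).astype(int); cv2.circle(im,tuple(int(v) for v in u),2,(0,0,255),-1)
        cv2.imwrite(f"pics/fit_{t}.png",im)
E
python3 fit.py
```

```text
[0.5358 0.0251 0.1865]
[[-1.111  -1.7921]
 [-0.4469 -1.3633]
 [-0.0726  3.7195]
 [ 0.1684  0.5482]
 [-1.0196 -0.6416]
 [-1.4377  3.4373]
 [ 0.7535 -0.149 ]
 [ 1.7175  2.279 ]
 [ 1.4796 -0.8779]
 [-0.1376 -0.9101]
 [-3.0203 -2.0419]
 [-1.9008 -2.5605]]
tin [ 0.572  -0.1238  0.04  ]
s1 [ 0.5561 -0.0393  0.04  ]
s4 [0.5305 0.0963 0.04  ]
lone [0.5157 0.1749 0.04  ]
hinge [0.4965 0.0177 0.04  ]
(array([ 0.5724, -0.1263,  0.1   ]), np.float64(0.00393018695267227)) [ 0.5704 -0.1263  0.1   ] [ 0.5743 -0.1259  0.1   ]
```

Run:
```python
import cv2,numpy as np
a=cv2.imread("pics/fit_top.png")[:420,:560];b=cv2.imread("pics/fit_side.png")[:420]
print(a.shape,b.shape)
b=b[:, :240] if 0 else cv2.resize(b,(240,240)) if 0 else b
cv2.imwrite("pics/fit_a.png",a);
```

```text
(420, 560, 3) (420, 420, 3)
```

View pics/fit_a.png

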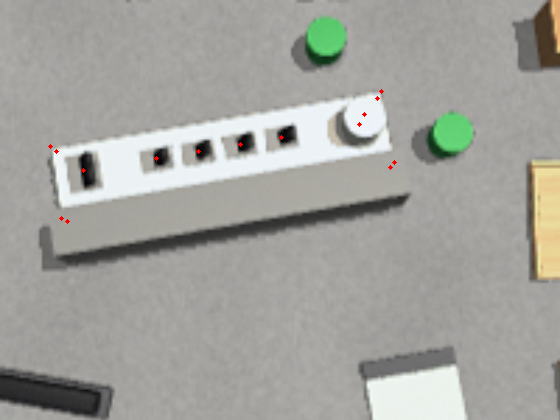

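View pics/fit_side.png

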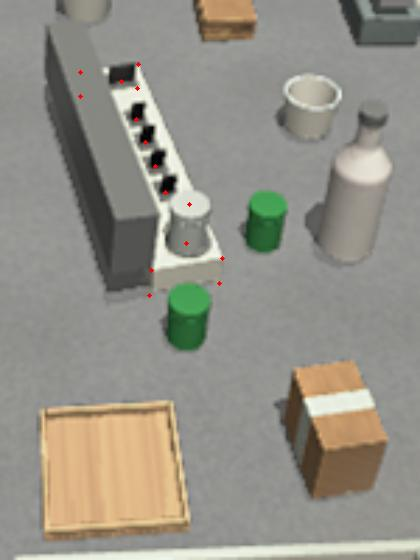

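```bash
sed -i 's/("top",(241.4,203.9),(-.04,.183,.04)),//; s/,("side",(349.3,247.3),(.04,-.183,0))/,("side",(349.2,251.2),(.04,-.183,0))/' fit.py; python3 fit.py
python3 - <<'E'
from h import *
# tray edges, top
for t,c,k in(("top",(220,130),2.8),("side",(270,150),3.0)):
    P=[(531,160),(651,160),(654,277),(534,280)] if t=="top" else [(44,436),(185,430),(202,565),(51,573)]
    w=[onz(t,(np.array(p)/k+c),.018) for p in P]; print(np.array(w).round(4),np.mean(w,0))
E
```

```text
[0.535  0.0241 0.1904]
[[-0.8346 -1.2762]
 [-0.2397 -1.3059]
 [ 0.1402  0.7019]
 [-1.4216 -0.4919]
 [-1.3657 -0.3087]
 [ 1.0667  0.3222]
 [ 1.3447  2.4508]
 [ 1.7795 -0.5084]
 [ 0.1358 -0.7144]
 [-3.1785 -1.8608]
 [-2.2005 -2.385 ]]
tin [ 0.5718 -0.1246  0.04  ]
s1 [ 0.5555 -0.0401  0.04  ]
s4 [0.5294 0.0954 0.04  ]
lone [0.5142 0.1739 0.04  ]
hinge [0.4957 0.0166 0.04  ]
(array([ 0.5724, -0.1263,  0.1   ]), np.float64(0.00393018695267227)) [ 0.5704 -0.1263  0.1   ] [ 0.5743 -0.1259  0.1   ]
[[ 0.5382 -0.3178  0.018 ]
 [ 0.5408 -0.4511  0.018 ]
 [ 0.4114 -0.4517  0.018 ]
 [ 0.4056 -0.32    0.018 ]] [ 0.47401447 -0.38513965  0.018     ]
[[ 0.4136 -0.3189  0.018 ]
 [ 0.542  -0.3177  0.018 ]
 [ 0.5439 -0.4519  0.018 ]
 [ 0.4197 -0.4534  0.018 ]] [ 0.47980224 -0.38548522  0.018     ]
```

Run:
```python
import cv2
cv2.imwrite("pics/fit_b.png",cv2.imread("pics/fit_top.png")[:420,:560])
```

```text
(no output)
```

View pics/fit_b.png

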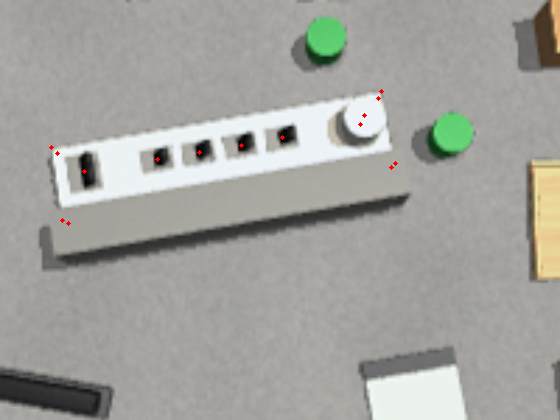

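View pics/fit_side.png

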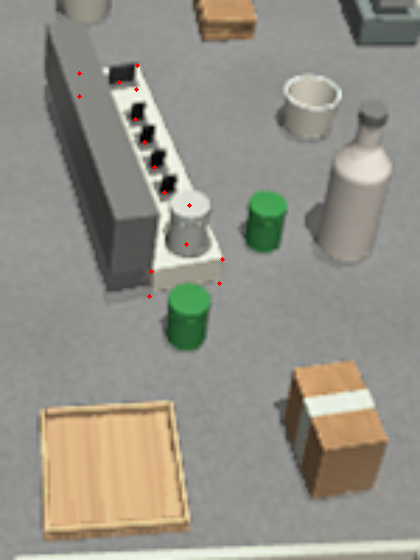

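Tin ≈ (0.572,-0.126), with its base at z=0.04. Tray centre ≈ (0.477,-0.385), and bank yaw ≈ 0.19. I'll turn the jaws along the bank's y and move above the tin.

Emit:
step_arm(
  moves=[
    [0.5, [0, 0, 0], [0, 0, 0.64]],
    [0.5, [0, 0, 0], [0, 0, 0.64]],
    [0.5, [0.89, -0.61, 0], [0, 0, 0]],
    [0.5, [0.89, -0.61, 0], [0, 0, 0]],
    [0.5, [0.89, -0.61, 0], [0, 0, 0]],
    [0.5, [0.89, -0.61, 0], [0, 0, 0]],
    [0.5, [0.89, -0.61, 0], [0, 0, 0]],
    [0.5, [0.89, -0.61, 0], [0, 0, 0]],
  ],
)

```text
clock: 1.82
tool_pos: [0.322, -0.3792, 0.1971]
tool_rot: [3.141, -0.0, 0.188]
wrist_force: [-0.0, -0.2, 0.3]
grip_width: 0.0702
```

Emit:
step_arm(
  moves=[
    [0.5, [0.89, -0.61, 0], [0, 0, 0]],
    [0.5, [0.89, -0.61, 0], [0, 0, 0]],
    [0.5, [0.89, -0.61, 0], [0, 0, 0]],
    [0.5, [0.89, -0.61, 0], [0, 0, 0]],
    [0.5, [0.89, -0.61, 0], [0, 0, 0]],
    [0.5, [0.89, -0.61, 0], [0, 0, 0]],
    [0.5, [0.89, -0.61, 0], [0, 0, 0]],
    [0.5, [0, 0, 0], [0, 0, 0]],
  ],
)

```text
clock: 2.48
tool_pos: [0.4838, -0.2155, 0.1968]
tool_rot: [-3.14, -0.002, 0.195]
wrist_force: [-0.9, -0.2, -0.6]
grip_width: 0.0707
```

```bash
cat >> h.py <<'E'
from scipy.spatial.transform import Rotation as Ro
def st():
    s=arm.observe(); print("t",round(s["clock"],2),"p",np.round(s["tool_pos"],4),"rpy",np.round(s["tool_rot"],3),"F",np.round(s["wrist_force"],1),"w",round(s["grip_width"],4),"q",np.round(s["joints"],2)); return s
def go(target):
    s=st(); R=Ro.from_euler("xyz",s["tool_rot"]).as_matrix()
    print("tool units to",target,np.round(R.T@(np.asarray(target)-s["tool_pos"])/.03,2))
E
python3 - <<'E'
from h import *
go([.572,-.126,.19])
E
```

```text
t 2.48 p [ 0.4838 -0.2155  0.1968] rpy [-3.14e+00 -2.00e-03  1.95e-01] F [-0.9 -0.2 -0.6] w 0.0707 q [-0.53  0.04  1.42  0.    1.68  0.85]
tool units to [0.572, -0.126, 0.19] [ 3.46 -2.36  0.24]
```

Emit:
step_arm(
  moves=[
    [0.5, [0.87, -0.59, 0], [0, 0, 0]],
    [0.5, [0.87, -0.59, 0], [0, 0, 0]],
    [0.5, [0.87, -0.59, 0], [0, 0, 0]],
    [0.5, [0.87, -0.59, 0], [0, 0, 0]],
    [0.5, [0, 0, 0], [0, 0, 0]],
    [0.5, [0, 0, 0], [0, 0, 0]],
  ],
)

```text
clock: 2.98
tool_pos: [0.5703, -0.1301, 0.1965]
tool_rot: [3.141, 0.001, 0.19]
wrist_force: [-0.2, -0.8, 0.1]
grip_width: 0.0707
```

Run:
```python
from h import *
go([.572,-.126,.084])
for n in ("top","side"):
    f=arm.grab_frame(n); cv2.imwrite(f"pics/{n}1.png",cv2.resize(f[110:290,250:460,::-1],None,fx=3,fy=3))
```

```text
t 2.98 p [ 0.5703 -0.1301  0.1965] rpy [3.141e+00 1.000e-03 1.900e-01] F [-0.2 -0.8  0.1] w 0.0707 q [-0.32  0.17  1.28 -0.    1.69  1.06]
tool units to [0.572, -0.126, 0.084] [ 0.09 -0.12  3.75]
```

View pics/side1.png

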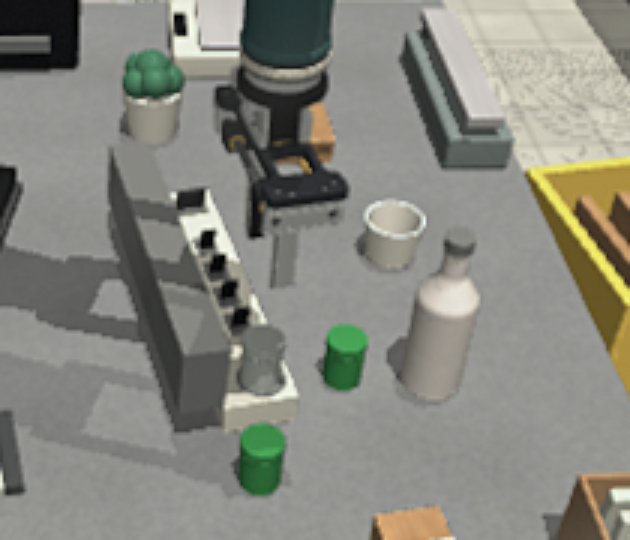

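View pics/top1.png

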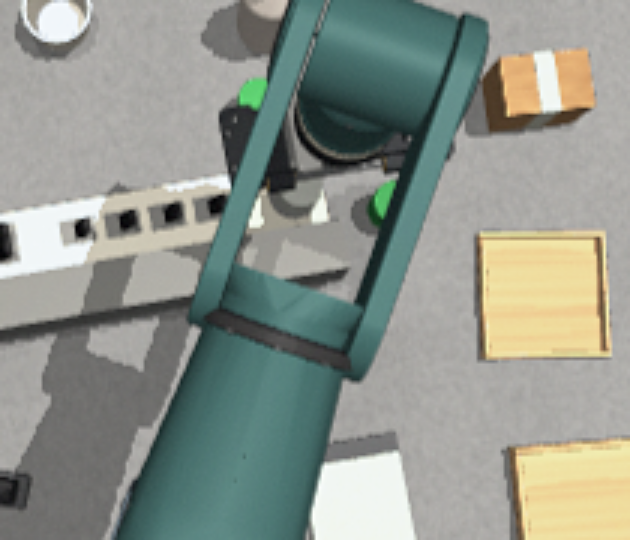

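The jaws straddle the metal tin in the top view, with the tin at crop (295,190) and fingers at (255,215) and (320,210). Now I'll descend.

Emit:
step_arm(
  moves=[
    [0.5, [0.09, -0.12, 0.6], [0, 0, 0]],
    [0.5, [0, 0, 0.6], [0, 0, 0]],
    [0.5, [0, 0, 0.6], [0, 0, 0]],
    [0.5, [0, 0, 0.6], [0, 0, 0]],
    [0.5, [0, 0, 0.6], [0, 0, 0]],
    [0.5, [0, 0, 0.5], [0, 0, 0]],
    [0.5, [0, 0, 0.25], [0, 0, 0]],
    [0.5, [0, 0, 0], [0, 0, 0]],
  ],
)

```text
clock: 3.75
tool_pos: [0.5699, -0.1273, 0.0824]
tool_rot: [-3.14, 0.004, 0.186]
wrist_force: [-0.2, 0.1, -0.2]
grip_width: 0.0705
```

Run:
```python
from h import *
go([.572,-.126,.084])
for n in ("side",):
    f=arm.grab_frame(n); cv2.imwrite(f"pics/{n}2.png",cv2.resize(f[150:290,270:410,::-1],None,fx=4,fy=4))
```

```text
t 3.75 p [ 0.5699 -0.1273  0.0824] rpy [-3.14   0.004  0.186] F [-0.2  0.1 -0.2] w 0.0705 q [-0.32  0.21  1.46 -0.    1.48  1.07]
tool units to [0.572, -0.126, 0.084] [ 0.08 -0.03 -0.05]
```

View pics/side2.png

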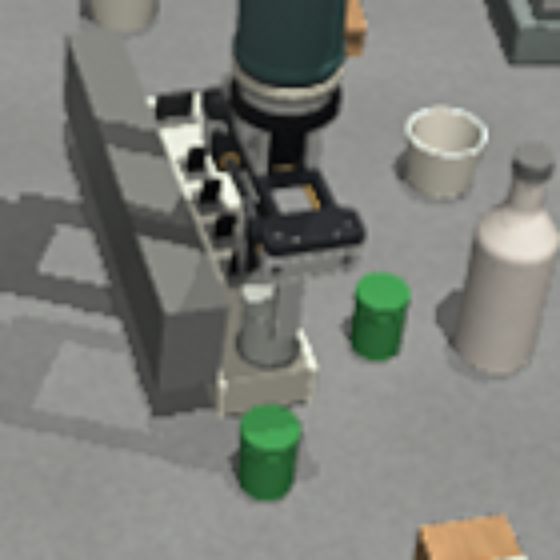

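Run:
```python
from h import *
s=arm.observe();R=Ro.from_euler("xyz",s["tool_rot"]).as_matrix()
im=cv2.imread("pics/side2.png")
for o,c in(((0,.035,.017),(0,0,255)),((0,.047,.017),(0,255,0)),((-.008,.047,.017),(255,0,0)),((.008,.047,.017),(255,0,0)),((.008,.047,-.03),(255,0,255)),((0,0,0),(0,255,255))):
    u=(proj("side",s["tool_pos"]+R@np.array(o))-(270,150)+.5)*4; print(o,u); cv2.circle(im,tuple(int(v) for v in u),3,c,-1)
for z in (.04,.1):
    u=(proj("side",[.5715,-.126,z])-(270,150)+.5)*4; cv2.circle(im,tuple(int(v) for v in u),3,(255,255,0),-1)
cv2.imwrite("pics/side2b.png",im)
```

```text
(0, 0.035, 0.017) [280.52449329 359.4933298 ]
(0, 0.047, 0.017) [285.2299743  370.98163443]
(-0.008, 0.047, 0.017) [274.81936894 372.73407593]
(0.008, 0.047, 0.017) [295.61170964 369.2340527 ]
(0.008, 0.047, -0.03) [300.2355643  323.83947495]
(0, 0, 0) [268.52833562 310.90714595]
```

View pics/side2b.png

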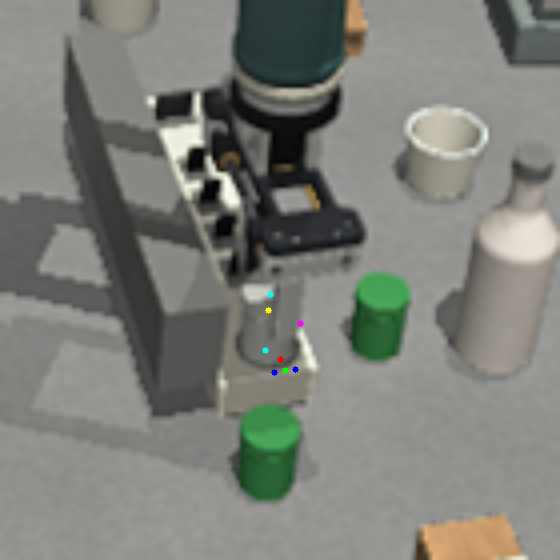

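The projected finger matches the picture and the tin sits between the jaws, so I'll close.

Emit:
step_arm(
  moves=[
    [-1, [0, 0, 0], [0, 0, 0]],
    [-1, [0, 0, 0], [0, 0, 0]],
    [-1, [0, 0, 0], [0, 0, 0]],
    [-1, [0, 0, 0], [0, 0, 0]],
    [-1, [0, 0, 0], [0, 0, 0]],
    [-1, [0, 0, 0], [0, 0, 0]],
    [-1, [0, 0, 0], [0, 0, 0]],
  ],
)

```text
clock: 4.38
tool_pos: [0.5726, -0.1262, 0.0854]
tool_rot: [3.141, -0.001, 0.189]
wrist_force: [-0.8, 0.7, 3.4]
grip_width: 0.0424
```

Emit:
step_arm(
  moves=[
    [-1, [0, 0, -0.4], [0, 0, 0]],
    [-1, [0, 0, -0.8], [0, 0, 0]],
    [-1, [0, 0, -0.8], [0, 0, 0]],
    [-1, [0, 0, -0.8], [0, 0, 0]],
    [-1, [0, 0, -0.8], [0, 0, 0]],
    [-1, [0, 0, -0.4], [0, 0, 0]],
    [-1, [0, 0, 0], [0, 0, 0]],
  ],
)

```text
clock: 4.97
tool_pos: [0.5737, -0.1271, 0.2085]
tool_rot: [3.138, -0.006, 0.188]
wrist_force: [0.6, -0.2, -0.9]
grip_width: 0.0427
```

Run:
```python
from h import *
go([.477,-.385,.2])
for n in ("side",):
    f=arm.grab_frame(n); cv2.imwrite(f"pics/{n}3.png",cv2.resize(f[100:290,250:430,::-1],None,fx=3,fy=3))
```

```text
t 4.97 p [ 0.5737 -0.1271  0.2085] rpy [ 3.138 -0.006  0.188] F [ 0.6 -0.2 -0.9] w 0.0427 q [-0.31  0.16  1.26 -0.    1.71  1.07]
tool units to [0.477, -0.385, 0.2] [-4.77  7.84  0.28]
```

View pics/side3.png

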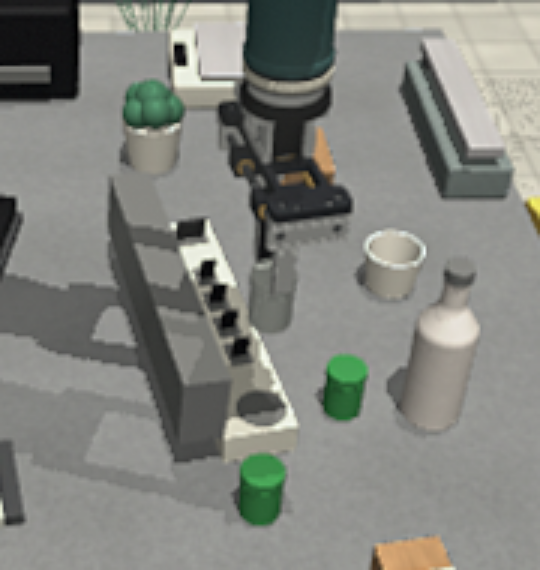

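The tin is held upright, at crop (272,300), and the pad is bare. I'll carry it to the small tray.

Emit:
step_arm(
  moves=[
    [-1, [-0.3, 0.5, 0], [0, 0, 0]],
    [-1, [-0.53, 0.86, 0], [0, 0, 0]],
    [-1, [-0.53, 0.86, 0], [0, 0, 0]],
    [-1, [-0.53, 0.86, 0], [0, 0, 0]],
    [-1, [-0.53, 0.86, 0], [0, 0, 0]],
    [-1, [-0.53, 0.86, 0], [0, 0, 0]],
    [-1, [-0.53, 0.86, 0], [0, 0, 0]],
    [-1, [-0.53, 0.86, 0], [0, 0, 0]],
  ],
)

```text
clock: 5.68
tool_pos: [0.4888, -0.3417, 0.2014]
tool_rot: [-3.138, 0.003, 0.188]
wrist_force: [0.4, 0.6, -1.6]
grip_width: 0.043
```

Emit:
step_arm(
  moves=[
    [-1, [-0.5, 0.8, 0.3], [0, 0, 0]],
    [-1, [-0.26, 0.5, 0.7], [0, 0, 0]],
    [-1, [0, 0, 0.9], [0, 0, 0]],
    [-1, [0, 0, 0.9], [0, 0, 0]],
    [-1, [0, 0, 0.8], [0, 0, 0]],
    [-1, [0, 0, 0.4], [0, 0, 0]],
    [-1, [0, 0, 0], [0, 0, 0]],
  ],
)

```text
clock: 6.27
tool_pos: [0.4724, -0.381, 0.078]
tool_rot: [-3.132, 0.007, 0.188]
wrist_force: [-0.4, -0.1, -2.6]
grip_width: 0.0426
```

Run:
```python
from h import *
go([.477,-.385,.052])
for n in ("side",):
    f=arm.grab_frame(n); cv2.imwrite(f"pics/{n}4.png",cv2.resize(f[200:370,230:430,::-1],None,fx=3,fy=3))
```

```text
t 6.27 p [ 0.4724 -0.381   0.078 ] rpy [-3.132  0.007  0.188] F [-0.4 -0.1 -2.6] w 0.0426 q [-0.77  0.27  1.39 -0.    1.49  0.61]
tool units to [0.477, -0.385, 0.052] [0.13 0.17 0.86]
```

View pics/side4.png

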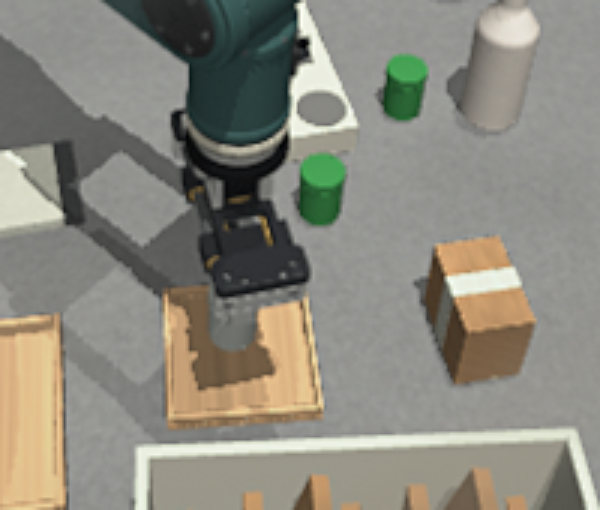

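Emit:
step_arm(
  moves=[
    [-1, [0.1, 0.1, 0.4], [0, 0, 0]],
    [-1, [0, 0, 0.25], [0, 0, 0]],
    [-1, [0, 0, 0.1], [0, 0, 0]],
    [-1, [0, 0, 0], [0, 0, 0]],
  ],
)

```text
clock: 6.65
tool_pos: [0.4788, -0.3858, 0.0614]
tool_rot: [-3.141, 0.001, 0.188]
wrist_force: [0.3, -0.1, -1.8]
grip_width: 0.0425
```

Emit:
step_arm(
  moves=[
    [-1, [0, 0, 0.06], [0, 0, 0]],
    [-1, [0, 0, 0], [0, 0, 0]],
    [-1, [0, 0, 0], [0, 0, 0]],
  ],
)

```text
clock: 6.9
tool_pos: [0.4791, -0.3863, 0.0608]
tool_rot: [3.141, -0.001, 0.188]
wrist_force: [0.1, 0.1, -1.5]
grip_width: 0.0426
```

Emit:
step_arm(
  moves=[
    [-1, [0, 0, 0.1], [0, 0, 0]],
    [-1, [0, 0, 0.1], [0, 0, 0]],
    [-1, [0, 0, 0], [0, 0, 0]],
    [-1, [0, 0, 0], [0, 0, 0]],
  ],
)

```text
clock: 7.23
tool_pos: [0.4787, -0.3859, 0.0537]
tool_rot: [-3.141, 0.0, 0.188]
wrist_force: [0.2, -0.0, -1.4]
grip_width: 0.0425
```

Emit:
step_arm(
  moves=[
    [-1, [0, 0, 0.06], [0, 0, 0]],
    [-1, [0, 0, 0], [0, 0, 0]],
    [-1, [0, 0, 0], [0, 0, 0]],
  ],
)

```text
clock: 7.48
tool_pos: [0.4789, -0.386, 0.0523]
tool_rot: [-3.141, 0.0, 0.188]
wrist_force: [0.4, -0.6, -1.4]
grip_width: 0.043
```

Emit:
step_arm(
  moves=[
    [-1, [0, 0, 0.06], [0, 0, 0]],
    [-1, [0, 0, 0], [0, 0, 0]],
    [-1, [0, 0, 0], [0, 0, 0]],
  ],
)

```text
clock: 7.73
tool_pos: [0.479, -0.3861, 0.0506]
tool_rot: [3.141, -0.0, 0.188]
wrist_force: [0.3, 0.8, -2.1]
grip_width: 0.0427
```

Emit:
step_arm(
  moves=[
    [-1, [0, 0, 0.06], [0, 0, 0]],
    [-1, [0, 0, 0], [0, 0, 0]],
    [-1, [0, 0, 0], [0, 0, 0]],
  ],
)

```text
clock: 7.98
tool_pos: [0.4794, -0.3861, 0.0504]
tool_rot: [3.141, -0.001, 0.188]
wrist_force: [-0.6, 2.6, 6.1]
grip_width: 0.0431
```

Emit:
step_arm(
  moves=[
    [-1, [0, 0, 0.05], [0, 0, 0]],
    [-1, [0, 0, 0], [0, 0, 0]],
    [-1, [0, 0, 0], [0, 0, 0]],
  ],
)

```text
clock: 8.23
tool_pos: [0.4798, -0.386, 0.0503]
tool_rot: [3.14, -0.002, 0.188]
wrist_force: [-2.2, 3.6, 10.5]
grip_width: 0.0427
```

The tin is resting on the tray floor. I'll relieve the press, release and rise.

Emit:
step_arm(
  moves=[
    [-1, [0, 0, -0.06], [0, 0, 0]],
    [-1, [0, 0, 0], [0, 0, 0]],
    [0.5, [0, 0, 0], [0, 0, 0]],
    [0.5, [0, 0, 0], [0, 0, 0]],
    [0.5, [0, 0, 0], [0, 0, 0]],
    [0.5, [0, 0, 0], [0, 0, 0]],
  ],
)

```text
clock: 8.73
tool_pos: [0.4786, -0.3861, 0.0483]
tool_rot: [-3.141, 0.001, 0.188]
wrist_force: [-0.6, 0.4, -0.8]
grip_width: 0.0658
```

Emit:
step_arm(
  moves=[
    [0.5, [0, 0, -0.3], [0, 0, 0]],
    [0.5, [0, 0, -0.7], [0, 0, 0]],
    [0.5, [0, 0, -0.9], [0, 0, 0]],
    [0.5, [0, 0, -0.9], [0, 0, 0]],
    [0.5, [0, 0, -0.9], [0, 0, 0]],
    [0.5, [0, 0, -0.9], [0, 0, 0]],
    [0.5, [0, 0, -0.4], [0, 0, 0]],
  ],
)

```text
clock: 9.32
tool_pos: [0.4801, -0.3873, 0.2045]
tool_rot: [3.135, -0.004, 0.188]
wrist_force: [0.1, -0.5, 0.6]
grip_width: 0.0704
```

Run:
```python
from h import *
go([.4,-.1,.2])
for n in ("side",):
    f=arm.grab_frame(n); cv2.imwrite(f"pics/{n}5.png",cv2.resize(f[150:370,230:430,::-1],None,fx=2.7,fy=2.7))
```

```text
t 9.32 p [ 0.4801 -0.3873  0.2045] rpy [ 3.135 -0.004  0.188] F [ 0.1 -0.5  0.6] w 0.0704 q [-0.77  0.23  1.19 -0.    1.71  0.61]
tool units to [0.4, -0.1, 0.2] [-0.83 -9.91  0.08]
```

View pics/side5.png

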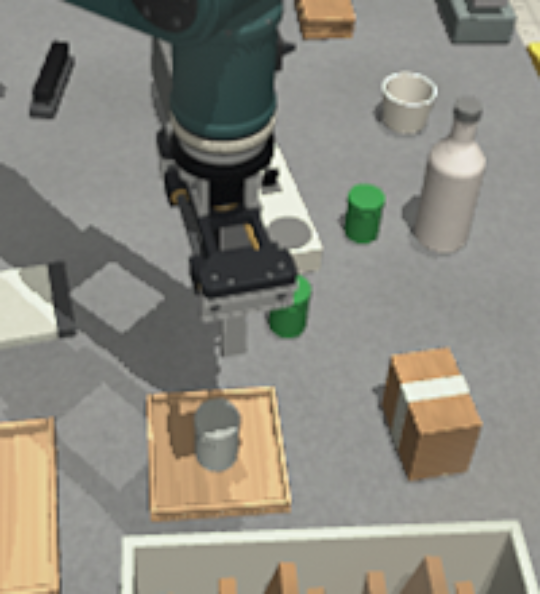

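The tin stands upright in the small tray, at crop (217,435). Next I'll close the fingers and go to the start of the row.

Emit:
step_arm(
  moves=[
    [-1, [0.3, -0.6, 0], [0, 0, 0]],
    [-1, [0.43, -0.87, 0], [0, 0, 0]],
    [-1, [0.43, -0.87, 0], [0, 0, 0]],
    [-1, [0.43, -0.87, 0], [0, 0, 0]],
    [-1, [0.43, -0.87, 0], [0, 0, 0]],
    [-1, [0.43, -0.87, 0], [0, 0, 0]],
    [-1, [0.43, -0.87, 0], [0, 0, 0]],
    [-1, [0.43, -0.87, 0], [0, 0, 0]],
  ],
)

```text
clock: 10.03
tool_pos: [0.5385, -0.1688, 0.1973]
tool_rot: [-3.14, 0.002, 0.188]
wrist_force: [-0.3, 0.3, 1.0]
grip_width: 0.0204
```

Emit:
step_arm(
  moves=[
    [-1, [0.43, -0.87, 0], [0, 0, 0]],
    [-1, [0.43, -0.87, 0], [0, 0, 0]],
    [-1, [0.43, -0.87, 0], [0, 0, 0]],
    [-1, [0, 0, 0], [0, 0, 0]],
    [-1, [0, 0, 0], [0, 0, 0]],
  ],
)

```text
clock: 10.45
tool_pos: [0.5619, -0.0849, 0.1975]
tool_rot: [-3.141, 0.002, 0.191]
wrist_force: [0.7, -1.7, 0.2]
grip_width: 0.0006
```

Run:
```python
from h import *
go([.5646,-.0873,.081])
for n in ("side","top"):
    f=arm.grab_frame(n); cv2.imwrite(f"pics/{n}6.png",cv2.resize(f[130:270,230:420,::-1],None,fx=4,fy=4))
```

```text
t 10.45 p [ 0.5619 -0.0849  0.1975] rpy [-3.141e+00  2.000e-03  1.910e-01] F [ 0.7 -1.7  0.2] w 0.0006 q [-0.25  0.13  1.32 -0.    1.69  1.13]
tool units to [0.5646, -0.0873, 0.081] [0.08 0.1  3.88]
```

View pics/side6.png

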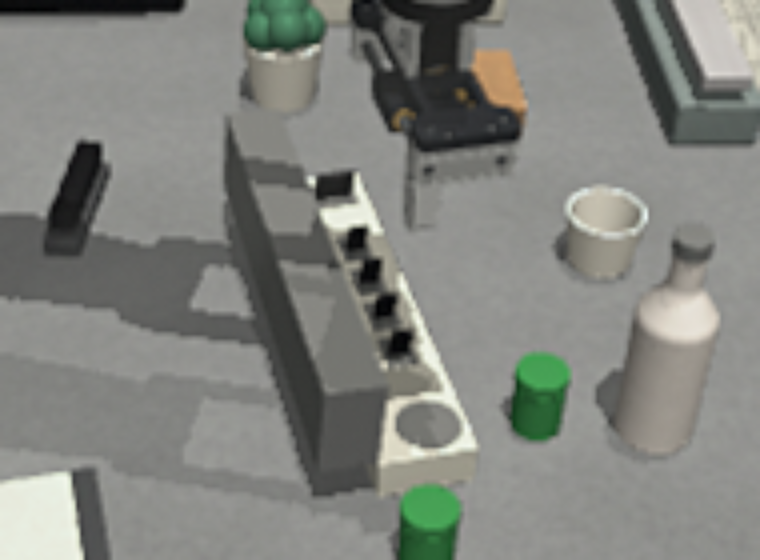

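View pics/top6.png

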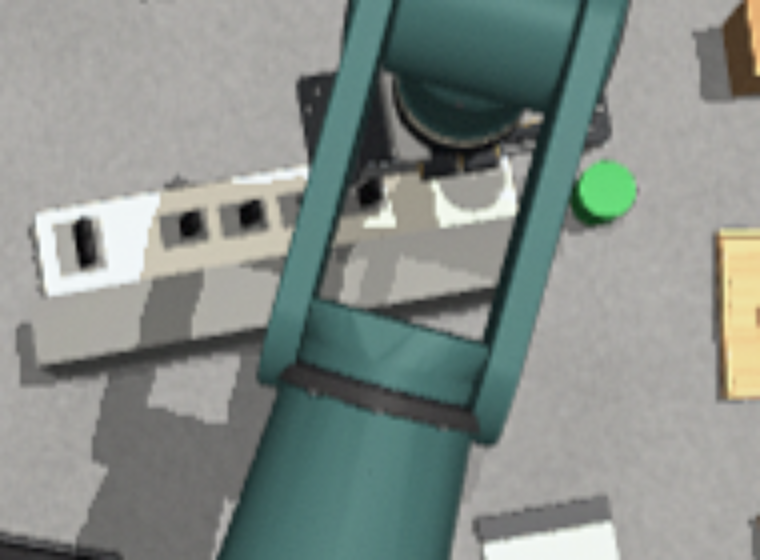

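Run:
```python
from h import *
from fit import W,r
im=cv2.imread("pics/side6.png")
for y in (-.067,-.021,.025,.071):
    for x in (0,.016):
        u=(proj("side",W(r.x,(x,y-.0103,.072)))-(230,130)+.5)*4; cv2.circle(im,tuple(int(v) for v in u),2,(0,0,255),-1)
u=(proj("side",W(r.x,(.008,-.153,.04)))-(230,130)+.5)*4; cv2.circle(im,tuple(int(v) for v in u),3,(0,0,255),-1)
cv2.imwrite("pics/side6b.png",cv2.resize(im[150:480,280:500],None,fx=1.8,fy=1.8))
```

```text
(no output)
```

View pics/side6b.png

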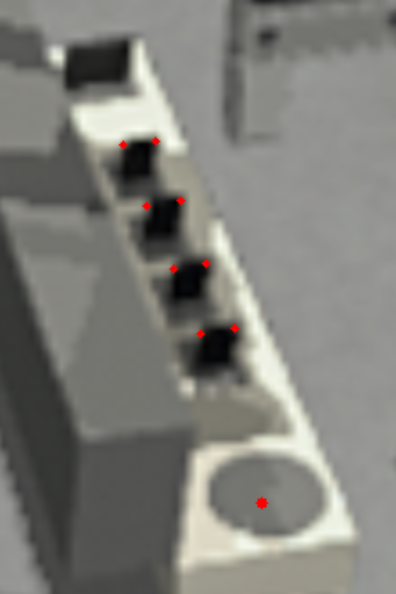

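The fit lands on the paddles (1–2 mm). I'll descend to tip height ≈ 64 mm, clear of switch 1.

Emit:
step_arm(
  moves=[
    [-1, [0.1, 0.1, 0.4], [0, 0, 0]],
    [-1, [0, 0, 0.8], [0, 0, 0]],
    [-1, [0, 0, 0.8], [0, 0, 0]],
    [-1, [0, 0, 0.8], [0, 0, 0]],
    [-1, [0, 0, 0.6], [0, 0, 0]],
    [-1, [0, 0, 0.4], [0, 0, 0]],
    [-1, [0, 0, 0], [0, 0, 0]],
    [-1, [0, 0, 0], [0, 0, 0]],
  ],
)

```text
clock: 11.22
tool_pos: [0.5653, -0.0894, 0.0843]
tool_rot: [-3.141, 0.001, 0.187]
wrist_force: [-0.2, 0.5, 0.9]
grip_width: 0.0006
```

Run:
```python
from h import *
go([.5646,-.0873,.081]);go([.5270,.1081,.081])
```

```text
t 11.22 p [ 0.5653 -0.0894  0.0843] rpy [-3.141e+00  1.000e-03  1.870e-01] F [-0.2  0.5  0.9] w 0.0006 q [-0.26  0.19  1.49 -0.    1.47  1.13]
tool units to [0.5646, -0.0873, 0.081] [-0.01 -0.07  0.11]
t 11.22 p [ 0.5653 -0.0894  0.0843] rpy [-3.141e+00  1.000e-03  1.870e-01] F [-0.2  0.5  0.9] w 0.0006 q [-0.26  0.19  1.49 -0.    1.47  1.13]
tool units to [0.527, 0.1081, 0.081] [-0.03 -6.7   0.11]
```

Emit:
step_arm(
  moves=[
    [-1, [-0.02, 0, 0.1], [0, 0, 0]],
    [-1, [0, -0.25, 0], [0, 0, 0]],
    [-1, [0, -0.25, 0], [0, 0, 0]],
    [-1, [0, -0.25, 0], [0, 0, 0]],
    [-1, [0, -0.25, 0], [0, 0, 0]],
    [-1, [0, -0.25, 0], [0, 0, 0]],
    [-1, [0, -0.25, 0], [0, 0, 0]],
    [-1, [0, -0.25, 0], [0, 0, 0]],
  ],
)

```text
clock: 11.88
tool_pos: [0.5552, -0.0361, 0.0822]
tool_rot: [3.141, -0.0, 0.189]
wrist_force: [-0.6, -0.4, 0.2]
grip_width: 0.0005
```

Emit:
step_arm(
  moves=[
    [-1, [0, -0.25, 0], [0, 0, 0]],
    [-1, [0, -0.25, 0], [0, 0, 0]],
    [-1, [0, -0.25, 0], [0, 0, 0]],
    [-1, [0, -0.25, 0], [0, 0, 0]],
    [-1, [0, -0.25, 0], [0, 0, 0]],
    [-1, [0, -0.25, 0], [0, 0, 0]],
    [-1, [0, -0.25, 0], [0, 0, 0]],
    [-1, [0, -0.25, 0], [0, 0, 0]],
  ],
)

```text
clock: 12.55
tool_pos: [0.544, 0.0226, 0.0821]
tool_rot: [3.141, -0.0, 0.188]
wrist_force: [-0.1, 0.5, -0.4]
grip_width: 0.0006
```

Emit:
step_arm(
  moves=[
    [-1, [0, -0.25, 0], [0, 0, 0]],
    [-1, [0, -0.25, 0], [0, 0, 0]],
    [-1, [0, -0.25, 0], [0, 0, 0]],
    [-1, [0, -0.25, 0], [0, 0, 0]],
    [-1, [0, -0.25, 0], [0, 0, 0]],
    [-1, [0, -0.25, 0], [0, 0, 0]],
    [-1, [0, -0.25, 0], [0, 0, 0]],
    [-1, [0, -0.25, 0], [0, 0, 0]],
  ],
)

```text
clock: 13.22
tool_pos: [0.5328, 0.0815, 0.0821]
tool_rot: [3.142, -0.0, 0.188]
wrist_force: [0.4, -0.5, 0.1]
grip_width: 0.0005
```

Run:
```python
from h import *
go([.5270,.1081,.081])
f=arm.grab_frame("side"); cv2.imwrite(f"pics/side7.png",cv2.resize(f[150:260,270:380,::-1],None,fx=5,fy=5))
```

```text
t 13.22 p [0.5328 0.0815 0.0821] rpy [ 3.142 -0.     0.188] F [ 0.4 -0.5  0.1] w 0.0005 q [ 0.05  0.11  1.57 -0.    1.46  1.43]
tool units to [0.527, 0.1081, 0.081] [-0.02 -0.91  0.04]
```

View pics/side7.png

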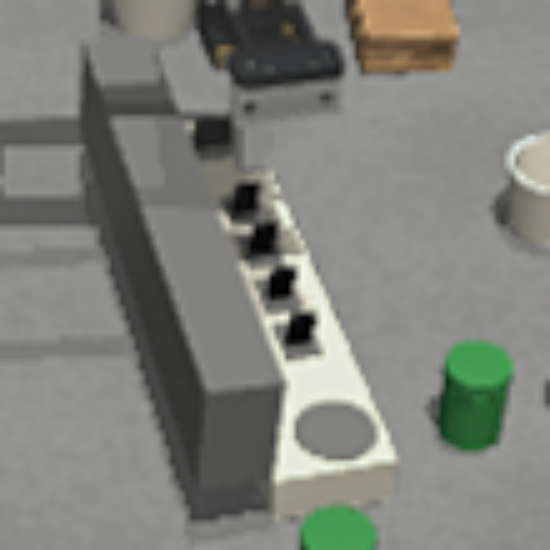

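Run:
```python
from h import *
from fit import W,r
im=cv2.imread("pics/side7.png")
def d(b,c):
    u=(proj("side",W(r.x,b))-(270,150)+.5)*5; cv2.circle(im,tuple(int(v) for v in u),2,c,-1)
for y in (-.067,-.021,.025,.071):
    for x in (0,.016):
        d((x,y-.0103,.068),(0,0,255)); d((x,y+.026,.055),(0,255,0))
s=arm.observe(); R=Ro.from_euler("xyz",s["tool_rot"]).as_matrix()
for dy in (-.0125,.0125):
    u=(proj("side",s["tool_pos"]+R@[0,dy,.017])-(270,150)+.5)*5; cv2.circle(im,tuple(int(v) for v in u),3,(255,0,255),-1)
a=cv2.imread("pics/side0.png")[150:260,270:380]; a=cv2.resize(a,None,fx=5,fy=5)
o=np.hstack([im[100:380,180:420],a[100:380,180:420]]); cv2.imwrite("pics/side7b.png",cv2.resize(o,None,fx=1.6,fy=1.6))
```

```text
(no output)
```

View pics/side7b.png

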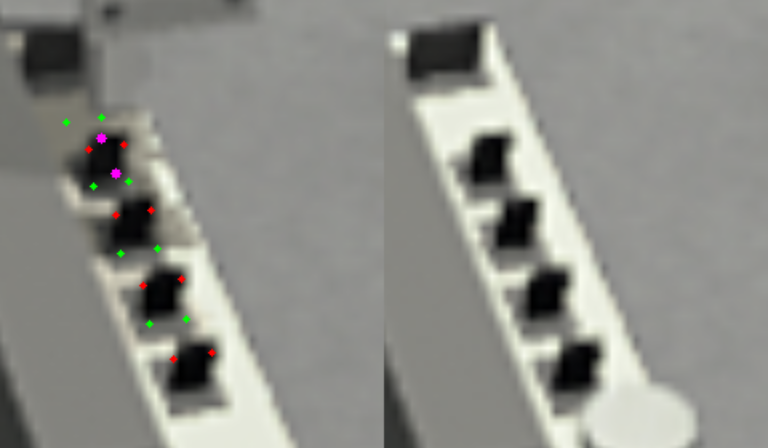

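Run:
```python
from h import *
s=st(); R=Ro.from_euler("xyz",s["tool_rot"]).as_matrix()
for dz in (.017,.01,0,-.01,-.02,-.03,-.04): print(dz,proj("side",s["tool_pos"]+R@[0,0,dz]),proj("top",s["tool_pos"]+R@[0,0,dz]))
fs=arm.grab_frame("side"); ft=arm.grab_frame("top")
cv2.imwrite("pics/side8.png",cv2.resize(fs[150:220,290:360,::-1],None,fx=8,fy=8,interpolation=0))
cv2.imwrite("pics/top8.png",cv2.resize(ft[120:240,230:370,::-1],None,fx=5,fy=5))
```

```text
t 13.27 p [0.5325 0.0828 0.0821] rpy [-3.14   0.     0.189] F [-1.8  0.6  0.1] w 0.0007 q [0.05 0.11 1.57 0.   1.46 1.43]
0.017 [319.10979514 188.93541187] [279.28075571 184.27384734]
0.01 [319.16573623 187.34162039] [279.09570358 183.93409809]
0 [319.24633628 185.0452815 ] [278.8277424  183.44213071]
-0.01 [319.32775231 182.72569512] [278.55545237 182.9422157 ]
-0.02 [319.40999676 180.38250646] [278.27872772 182.4341589 ]
-0.03 [319.49308235 178.01535341] [277.99745923 181.91775977]
-0.04 [319.57702204 175.62386647] [277.71153407 181.39281115]
```

View pics/side8.png

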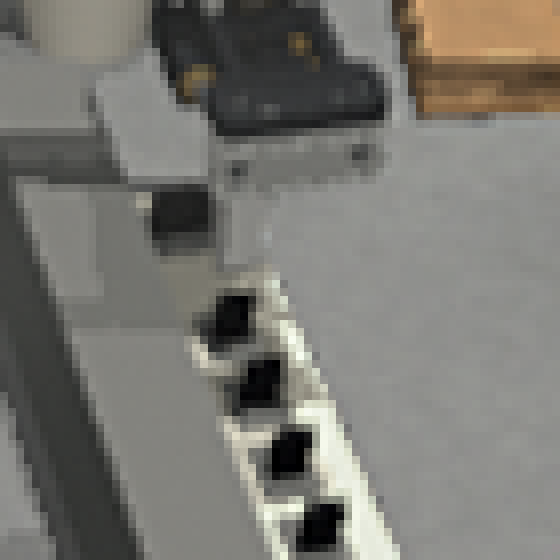

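View pics/top8.png

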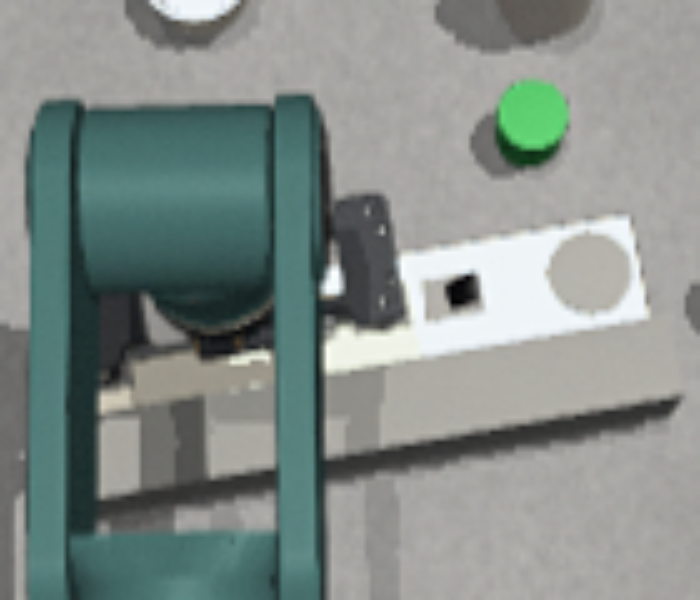

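```bash
python3 - <<'E'
from h import *
for nm,p,w,obs in (("hover closed",[.5619,-.0849,.1975],.0,(335,187)),("hover open tin",[.5703,-.1301,.1965],.07,(250+283/3,110+285/3)),("grasp open",[.5699,-.1273,.0824],.07,(270+287/4,150+350/4)),("over tray",[.4801,-.3873,.2045],.07,(230+234/2.7,150+355/2.7))):
    R=Ro.from_euler("xyz",[np.pi,0,.189]).as_matrix()
    for k in (0,w/2,w/2+.0125): print(nm,"pred near finger",proj("side",np.array(p)+R@[0,k,.017]),"obs",np.array(obs))
E
cat > /dev/null
python3 - <<'E'
import cv2
a=cv2.imread('pics/side0.png')[270:345,110:190]; cv2.imwrite('pics/c3.png',cv2.resize(a,None,fx=7,fy=7))
E
```

```text
hover closed pred near finger [333.96655338 193.47261424] obs [335 187]
hover closed pred near finger [333.96655338 193.47261424] obs [335 187]
hover closed pred near finger [335.17455421 196.12796966] obs [335 187]
hover open tin pred near finger [338.40743092 203.74021153] obs [344.33333333 205.        ]
hover open tin pred near finger [342.05676127 211.77425357] obs [344.33333333 205.        ]
hover open tin pred near finger [343.40347886 214.73906758] obs [344.33333333 205.        ]
grasp open pred near finger [335.91327113 231.6155273 ] obs [341.75 237.5 ]
grasp open pred near finger [339.25812058 239.73542699] obs [341.75 237.5 ]
grasp open pred near finger [340.48975121 242.7253126 ] obs [341.75 237.5 ]
over tray pred near finger [311.19597674 274.84070537] obs [316.66666667 281.48148148]
over tray pred near finger [314.90313102 286.9545688 ] obs [316.66666667 281.48148148]
over tray pred near finger [316.28191633 291.46002382] obs [316.66666667 281.48148148]
```

View pics/c3.png

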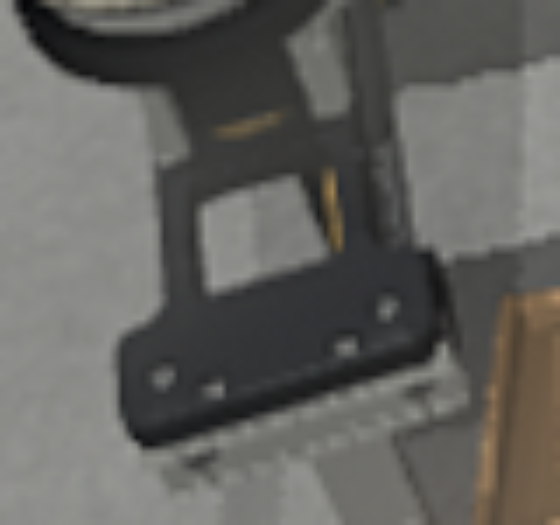

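The paddles have not moved. The finger passed above them: its visible tip at px (321,183.5) sits higher than the 17 mm offset predicts. I'll lift and calibrate the true tip height with a gentle touch on an empty patch of table.

Emit:
step_arm(
  moves=[
    [-1, [0, 0, -0.8], [0, 0, 0]],
    [-1, [0, 0, -1], [0, 0, 0]],
    [-1, [0, 0, -1], [0, 0, 0]],
    [-1, [-0.5, 0.8, -0.5], [0, 0, 0]],
    [-1, [-0.52, 0.9, 0], [0, 0, 0]],
    [-1, [-0.52, 0.9, 0], [0, 0, 0]],
    [-1, [-0.52, 0.9, 0], [0, 0, 0]],
    [-1, [-0.52, 0.9, 0], [0, 0, 0]],
  ],
)

```text
clock: 14.03
tool_pos: [0.481, -0.0649, 0.1814]
tool_rot: [3.141, -0.001, 0.188]
wrist_force: [-0.2, -0.4, -0.2]
grip_width: 0.0005
```

Emit:
step_arm(
  moves=[
    [-1, [-0.52, 0.9, 0], [0, 0, 0]],
    [-1, [-0.52, 0.9, 0], [0, 0, 0]],
    [-1, [-0.52, 0.9, 0], [0, 0, 0]],
    [-1, [-0.52, 0.9, 0], [0, 0, 0]],
    [-1, [-0.52, 0.9, 0], [0, 0, 0]],
    [-1, [-0.52, 0.9, 0], [0, 0, 0]],
    [-1, [0, 0, 0], [0, 0, 0]],
    [-1, [0, 0, 0], [0, 0, 0]],
  ],
)

```text
clock: 14.7
tool_pos: [0.4193, -0.2414, 0.181]
tool_rot: [-3.141, 0.0, 0.184]
wrist_force: [0.4, 0.9, 0.8]
grip_width: 0.0003
```

Run:
```python
from h import *
s=st(); R=Ro.from_euler("xyz",s["tool_rot"]).as_matrix()
for n in ("side","top"):
    f=arm.grab_frame(n); cv2.imwrite(f"pics/{n}9.png",f[:,:,::-1]); 
    for dz in (.017,0): print(n,proj(n,s["tool_pos"]+R@[0,0,dz]))
f=cv2.imread("pics/side9.png"); cv2.imwrite("pics/side9c.png",cv2.resize(f[170:320,200:360],None,fx=4,fy=4))
```

```text
t 14.7 p [ 0.4193 -0.2414  0.181 ] rpy [-3.141  0.     0.184] F [0.4 0.9 0.8] w 0.0003 q [-0.64 -0.06  1.55  0.    1.65  0.75]
side [285.13583291 237.15631923]
side [284.93145674 232.56105856]
top [394.21015394 222.49787892]
top [395.42556612 222.15698929]
```

View pics/side9c.png

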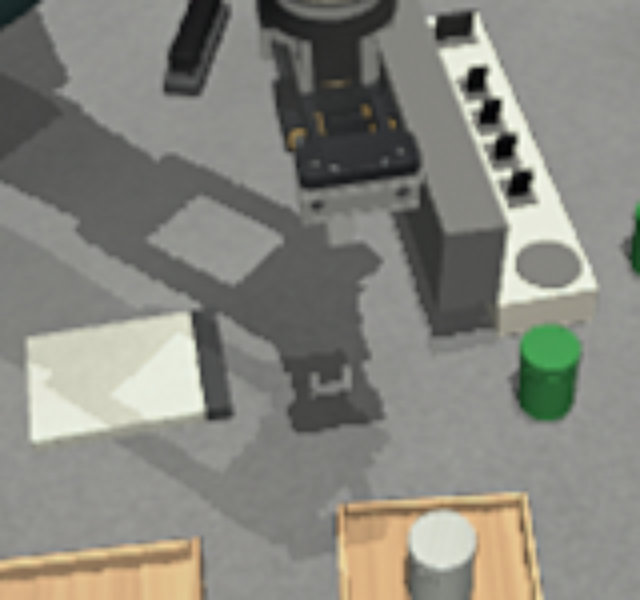

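Emit:
step_arm(
  moves=[
    [-1, [0, 0, 0.9], [0, 0, 0]],
    [-1, [0, 0, 0.9], [0, 0, 0]],
    [-1, [0, 0, 0.9], [0, 0, 0]],
    [-1, [0, 0, 0.9], [0, 0, 0]],
    [-1, [0, 0, 0.9], [0, 0, 0]],
    [-1, [0, 0, 0.4], [0, 0, 0]],
    [-1, [0, 0, 0], [0, 0, 0]],
    [-1, [0, 0, 0], [0, 0, 0]],
  ],
)

```text
clock: 15.47
tool_pos: [0.4201, -0.2387, 0.0337]
tool_rot: [-3.141, 0.001, 0.19]
wrist_force: [0.6, -0.1, 0.4]
grip_width: 0.0003
```

Emit:
step_arm(
  moves=[
    [-1, [0, 0, 0.1], [0, 0, 0]],
    [-1, [0, 0, 0.1], [0, 0, 0]],
    [-1, [0, 0, 0], [0, 0, 0]],
    [-1, [0, 0, 0], [0, 0, 0]],
  ],
)

```text
clock: 15.8
tool_pos: [0.4204, -0.2403, 0.0289]
tool_rot: [3.14, -0.001, 0.188]
wrist_force: [-0.2, -0.0, -0.0]
grip_width: 0.0002
```

Emit:
step_arm(
  moves=[
    [-1, [0, 0, 0.08], [0, 0, 0]],
    [-1, [0, 0, 0.08], [0, 0, 0]],
    [-1, [0, 0, 0], [0, 0, 0]],
  ],
)

```text
clock: 16.05
tool_pos: [0.4197, -0.2399, 0.0228]
tool_rot: [-3.141, 0.001, 0.188]
wrist_force: [-0.1, -0.4, 0.1]
grip_width: 0.0003
```

Run:
```python
from h import *
s=st(); R=Ro.from_euler("xyz",s["tool_rot"]).as_matrix()
n="side"
f=arm.grab_frame(n)
for dz in (.017,0): print(n,(proj(n,s["tool_pos"]+R@[0,0,dz])-(250,200))*6)
cv2.imwrite("pics/side10.png",cv2.resize(f[200:290,250:340,::-1],None,fx=6,fy=6))
```

```text
t 16.05 p [ 0.4197 -0.2399  0.0228] rpy [-3.141e+00  1.000e-03  1.880e-01] F [-0.1 -0.4  0.1] w 0.0003 q [-0.64  0.04  1.77 -0.    1.33  0.75]
side [221.81866705 450.29160422]
side [220.83836284 427.69001185]
```

View pics/side10.png

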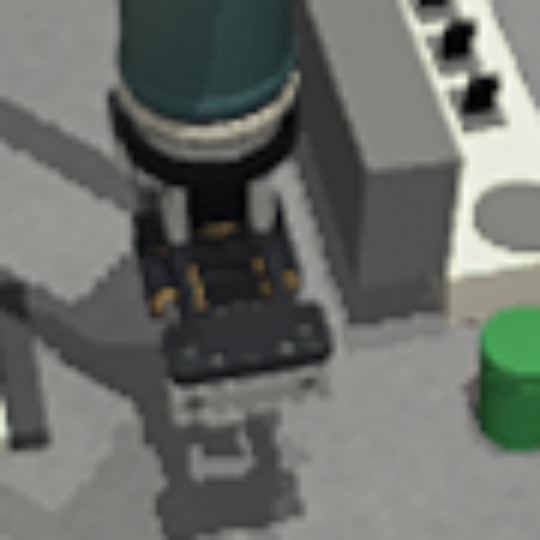

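Emit:
step_arm(
  moves=[
    [-1, [0, 0, 0.07], [0, 0, 0]],
    [-1, [0, 0, 0.07], [0, 0, 0]],
    [-1, [0, 0, 0], [0, 0, 0]],
  ],
)

```text
clock: 16.35
tool_pos: [0.4196, -0.2398, 0.0185]
tool_rot: [-3.141, 0.001, 0.188]
wrist_force: [0.0, 0.1, 0.1]
grip_width: 0.0005
```

Emit:
step_arm(
  moves=[
    [-1, [0, 0, 0.07], [0, 0, 0]],
    [-1, [0, 0, 0], [0, 0, 0]],
    [-1, [0, 0, 0], [0, 0, 0]],
  ],
)

```text
clock: 16.6
tool_pos: [0.4198, -0.2399, 0.0168]
tool_rot: [-3.141, 0.0, 0.188]
wrist_force: [-0.2, -0.2, -0.1]
grip_width: 0.0003
```

Nominally this should be contact, and there is no force yet. I'll continue gently.

Emit:
step_arm(
  moves=[
    [-1, [0, 0, 0.07], [0, 0, 0]],
    [-1, [0, 0, 0], [0, 0, 0]],
    [-1, [0, 0, 0], [0, 0, 0]],
  ],
)

```text
clock: 16.85
tool_pos: [0.4199, -0.2399, 0.0148]
tool_rot: [-3.141, 0.0, 0.188]
wrist_force: [-0.4, 0.1, -1.1]
grip_width: 0.0005
```

Emit:
step_arm(
  moves=[
    [-1, [0, 0, 0.07], [0, 0, 0]],
    [-1, [0, 0, 0], [0, 0, 0]],
    [-1, [0, 0, 0], [0, 0, 0]],
  ],
)

```text
clock: 17.1
tool_pos: [0.4198, -0.2399, 0.0126]
tool_rot: [-3.141, 0.0, 0.188]
wrist_force: [0.8, 1.5, -0.4]
grip_width: 0.0001
```

Emit:
step_arm(
  moves=[
    [-1, [0, 0, 0.07], [0, 0, 0]],
    [-1, [0, 0, 0], [0, 0, 0]],
    [-1, [0, 0, 0], [0, 0, 0]],
  ],
)

```text
clock: 17.35
tool_pos: [0.4199, -0.2399, 0.0105]
tool_rot: [-3.141, 0.0, 0.188]
wrist_force: [-0.1, 0.2, 0.2]
grip_width: 0.0004
```

Emit:
step_arm(
  moves=[
    [-1, [0, 0, 0.07], [0, 0, 0]],
    [-1, [0, 0, 0], [0, 0, 0]],
    [-1, [0, 0, 0], [0, 0, 0]],
  ],
)

```text
clock: 17.6
tool_pos: [0.4198, -0.2399, 0.0084]
tool_rot: [-3.141, 0.0, 0.188]
wrist_force: [-0.1, -0.5, 0.4]
grip_width: 0.0005
```

Emit:
step_arm(
  moves=[
    [-1, [0, 0, 0.07], [0, 0, 0]],
    [-1, [0, 0, 0], [0, 0, 0]],
    [-1, [0, 0, 0], [0, 0, 0]],
  ],
)

```text
clock: 17.85
tool_pos: [0.4198, -0.2399, 0.0063]
tool_rot: [-3.141, 0.0, 0.188]
wrist_force: [0.4, -0.5, -0.6]
grip_width: 0.0002
```

Emit:
step_arm(
  moves=[
    [-1, [0, 0, 0.07], [0, 0, 0]],
    [-1, [0, 0, 0], [0, 0, 0]],
    [-1, [0, 0, 0], [0, 0, 0]],
  ],
)

```text
clock: 18.1
tool_pos: [0.4198, -0.2399, 0.0042]
tool_rot: [-3.141, 0.0, 0.188]
wrist_force: [0.2, 0.2, 1.1]
grip_width: 0.0005
```

Run:
```python
from h import *
s=st(); R=Ro.from_euler("xyz",s["tool_rot"]).as_matrix()
n="side"
f=arm.grab_frame(n)
for dz in (.017,0): print(n,(proj(n,s["tool_pos"]+R@[0,0,dz])-(265,240))*12)
cv2.imwrite("pics/side11.png",cv2.resize(f[240:290,265:310,::-1],None,fx=12,fy=12))
```

```text
t 18.1 p [ 0.4198 -0.2399  0.0042] rpy [-3.141  0.     0.188] F [0.2 0.2 1.1] w 0.0005 q [-0.64  0.06  1.79 -0.    1.29  0.75]
side [266.55755682 469.35938193]
side [264.62906783 425.13647899]
```

View pics/side11.png

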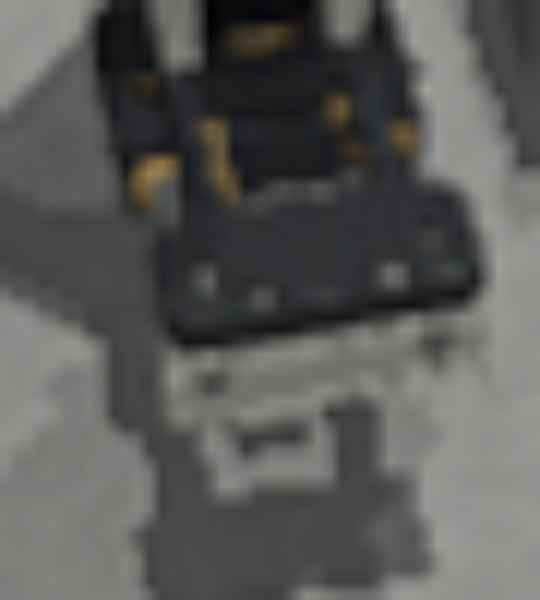

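Emit:
step_arm(
  moves=[
    [-1, [0, 0, 0.06], [0, 0, 0]],
    [-1, [0, 0, 0], [0, 0, 0]],
    [-1, [0, 0, 0], [0, 0, 0]],
  ],
)

```text
clock: 18.4
tool_pos: [0.4199, -0.24, 0.0024]
tool_rot: [-3.141, 0.0, 0.188]
wrist_force: [-0.0, 0.0, 0.0]
grip_width: 0.0005
```

Emit:
step_arm(
  moves=[
    [-1, [0, 0, 0.06], [0, 0, 0]],
    [-1, [0, 0, 0], [0, 0, 0]],
    [-1, [0, 0, 0], [0, 0, 0]],
  ],
)

```text
clock: 18.65
tool_pos: [0.4199, -0.2399, 0.0007]
tool_rot: [-3.141, 0.0, 0.188]
wrist_force: [1.1, -0.2, 1.0]
grip_width: 0.0005
```

Emit:
step_arm(
  moves=[
    [-1, [0, 0, 0.06], [0, 0, 0]],
    [-1, [0, 0, 0], [0, 0, 0]],
    [-1, [0, 0, 0], [0, 0, 0]],
  ],
)

```text
clock: 18.9
tool_pos: [0.4199, -0.2399, -0.0012]
tool_rot: [-3.141, 0.0, 0.188]
wrist_force: [0.4, 0.4, 1.1]
grip_width: 0.0005
```

Emit:
step_arm(
  moves=[
    [-1, [0, 0, 0.06], [0, 0, 0]],
    [-1, [0, 0, 0], [0, 0, 0]],
    [-1, [0, 0, 0], [0, 0, 0]],
  ],
)

```text
clock: 19.15
tool_pos: [0.4199, -0.24, -0.0029]
tool_rot: [-3.141, 0.0, 0.188]
wrist_force: [1.0, 0.0, -0.4]
grip_width: 0.0006
```

Emit:
step_arm(
  moves=[
    [-1, [0, 0, 0.06], [0, 0, 0]],
    [-1, [0, 0, 0], [0, 0, 0]],
    [-1, [0, 0, 0], [0, 0, 0]],
  ],
)

```text
clock: 19.4
tool_pos: [0.4199, -0.2399, -0.0048]
tool_rot: [-3.141, 0.0, 0.188]
wrist_force: [0.5, 0.5, -0.0]
grip_width: 0.0001
```

Emit:
step_arm(
  moves=[
    [-1, [0, 0, 0.06], [0, 0, 0]],
    [-1, [0, 0, 0], [0, 0, 0]],
    [-1, [0, 0, 0], [0, 0, 0]],
  ],
)

```text
clock: 19.65
tool_pos: [0.4199, -0.24, -0.0066]
tool_rot: [-3.141, 0.0, 0.188]
wrist_force: [-0.9, -0.2, -0.1]
grip_width: 0.0005
```

Run:
```python
from h import *
s=st()
f=arm.grab_frame("side")
cv2.imwrite("pics/side12.png",cv2.resize(f[240:290,265:310,::-1],None,fx=12,fy=12))
```

```text
t 19.65 p [ 0.4199 -0.24   -0.0066] rpy [-3.141  0.     0.188] F [-0.9 -0.2 -0.1] w 0.0005 q [-0.64  0.08  1.8  -0.    1.26  0.75]
```

View pics/side12.png

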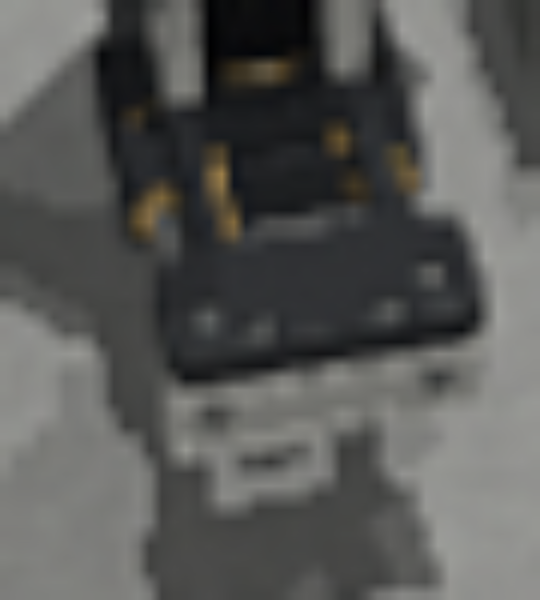

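Emit:
step_arm(
  moves=[
    [-1, [0, 0, 0.06], [0, 0, 0]],
    [-1, [0, 0, 0], [0, 0, 0]],
    [-1, [0, 0, 0], [0, 0, 0]],
  ],
)

```text
clock: 19.95
tool_pos: [0.4201, -0.2401, -0.0082]
tool_rot: [3.141, -0.0, 0.188]
wrist_force: [-0.6, -1.2, 0.1]
grip_width: 0.0003
```

Emit:
step_arm(
  moves=[
    [-1, [0, 0, 0.06], [0, 0, 0]],
    [-1, [0, 0, 0], [0, 0, 0]],
    [-1, [0, 0, 0], [0, 0, 0]],
  ],
)

```text
clock: 20.2
tool_pos: [0.4201, -0.2401, -0.0083]
tool_rot: [3.141, -0.0, 0.188]
wrist_force: [-3.1, 2.3, 9.2]
grip_width: 0.0006
```

Emit:
step_arm(
  moves=[
    [-1, [0, 0, 0.06], [0, 0, 0]],
    [-1, [0, 0, 0], [0, 0, 0]],
    [-1, [0, 0, 0], [0, 0, 0]],
  ],
)

```text
clock: 20.45
tool_pos: [0.4201, -0.2401, -0.0083]
tool_rot: [3.141, 0.0, 0.188]
wrist_force: [-5.9, 4.1, 19.4]
grip_width: 0.0007
```

Contact came at TCP z = -0.008, so the real tip height is the reported TCP z + 8 mm. A tip at 63 mm needs TCP z ≈ 0.055. Back to the start of the row.

Emit:
step_arm(
  moves=[
    [-1, [0, 0, -0.3], [0, 0, 0]],
    [-1, [0, 0, -0.9], [0, 0, 0]],
    [-1, [0, 0, -0.9], [0, 0, 0]],
    [-1, [0, 0, -0.9], [0, 0, 0]],
    [-1, [0, 0, -0.9], [0, 0, 0]],
    [-1, [0, 0, -0.9], [0, 0, 0]],
    [-1, [0, 0, -0.9], [0, 0, 0]],
    [-1, [0.3, -0.2, 0], [0, 0, 0]],
  ],
)

```text
clock: 21.12
tool_pos: [0.4299, -0.2352, 0.1658]
tool_rot: [3.132, -0.008, 0.186]
wrist_force: [1.3, -0.9, 0.7]
grip_width: 0.0007
```

Emit:
step_arm(
  moves=[
    [-1, [0.9, -0.65, 0], [0, 0, 0]],
    [-1, [0.9, -0.65, 0], [0, 0, 0]],
    [-1, [0.9, -0.65, 0], [0, 0, 0]],
    [-1, [0.9, -0.65, 0], [0, 0, 0]],
    [-1, [0.9, -0.65, 0], [0, 0, 0]],
    [-1, [0.85, -0.65, 0], [0, 0, 0]],
    [-1, [0, 0, 0], [0, 0, 0]],
    [-1, [0, 0, 0], [0, 0, 0]],
  ],
)

```text
clock: 21.78
tool_pos: [0.5636, -0.0859, 0.1575]
tool_rot: [-3.141, 0.002, 0.191]
wrist_force: [-0.3, -0.2, -0.1]
grip_width: 0.0005
```

Run:
```python
from h import *
go([.5646,-.0873,.055])
```

```text
t 21.78 p [ 0.5636 -0.0859  0.1575] rpy [-3.141e+00  2.000e-03  1.910e-01] F [-0.3 -0.2 -0.1] w 0.0005 q [-0.25  0.14  1.39 -0.    1.61  1.13]
tool units to [0.5646, -0.0873, 0.055] [0.03 0.06 3.42]
```

Emit:
step_arm(
  moves=[
    [-1, [0.03, 0.15, 0.5], [0, 0, 0]],
    [-1, [0, 0, 0.8], [0, 0, 0]],
    [-1, [0, 0, 0.8], [0, 0, 0]],
    [-1, [0, 0, 0.7], [0, 0, 0]],
    [-1, [0, 0, 0.4], [0, 0, 0]],
    [-1, [0, 0, 0.15], [0, 0, 0]],
    [-1, [0, 0, 0], [0, 0, 0]],
    [-1, [0, 0, 0], [0, 0, 0]],
  ],
)

```text
clock: 22.45
tool_pos: [0.5656, -0.0923, 0.0596]
tool_rot: [3.141, -0.001, 0.188]
wrist_force: [-0.3, -0.5, 0.3]
grip_width: 0.0004
```

Run:
```python
from h import *
go([.527,.1081,.055])
f=arm.grab_frame("side"); cv2.imwrite("pics/side13.png",cv2.resize(f[150:260,270:380,::-1],None,fx=5,fy=5))
```

```text
t 22.45 p [ 0.5656 -0.0923  0.0596] rpy [ 3.141e+00 -1.000e-03  1.880e-01] F [-0.3 -0.5  0.3] w 0.0004 q [-0.26  0.2   1.52 -0.    1.42  1.12]
tool units to [0.527, 0.1081, 0.055] [-0.02 -6.8   0.15]
```

View pics/side13.png

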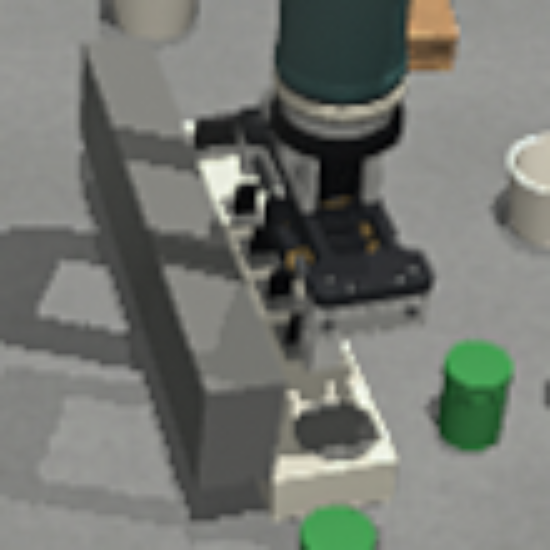

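Run:
```python
from h import *
from fit import W,r
s=arm.observe(); R=Ro.from_euler("xyz",s["tool_rot"]).as_matrix()
k=lambda p:(proj("side",p)-(270,150)+.5)*5
im=cv2.imread("pics/side13.png")
T=s["tool_pos"]+np.array([0,0,.025])
for dx in(-.008,.008):
  for dz in (.017,-.02):
    u=k(T+R@[dx,.0125,dz]); print("fing",u); cv2.circle(im,tuple(int(v) for v in u),3,(0,0,255),-1)
    u=k(T+R@[dx,.0,dz]); cv2.circle(im,tuple(int(v) for v in u),3,(0,255,255),-1)
for dx in (0,.016):
    u=k(W(r.x,(dx,-.0773,.068))); print("pad",u); cv2.circle(im,tuple(int(v) for v in u),3,(0,255,0),-1)
    for y in (-.115,-.067): 
        u=k(W(r.x,(dx,y,.04))); cv2.circle(im,tuple(int(v) for v in u),3,(255,0,0),-1)
cv2.imwrite("pics/side13b.png",cv2.resize(im[220:480,220:460],None,fx=2.3,fy=2.3))
```

```text
fing [313.9321 383.2543]
fing [316.8229 338.998 ]
fing [338.877  379.1914]
fing [342.2858 334.9682]
pad [288.7941 324.5919]
pad [312.9455 320.8181]
```

View pics/side13b.png

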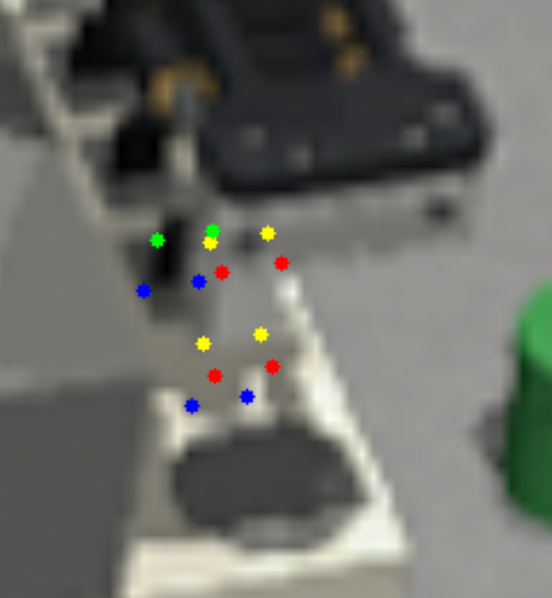

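The finger is in line with the row, within ~3 mm. I'll lower it slightly and drag.

Emit:
step_arm(
  moves=[
    [-1, [-0.05, 0, 0.13], [0, 0, 0]],
    [-1, [0, -0.1, 0], [0, 0, 0]],
    [-1, [0, -0.2, 0], [0, 0, 0]],
    [-1, [0, -0.25, 0], [0, 0, 0]],
    [-1, [0, -0.25, 0], [0, 0, 0]],
    [-1, [0, -0.25, 0], [0, 0, 0]],
    [-1, [0, -0.25, 0], [0, 0, 0]],
    [-1, [0, -0.25, 0], [0, 0, 0]],
  ],
)

```text
clock: 23.17
tool_pos: [0.5558, -0.046, 0.0566]
tool_rot: [3.14, -0.003, 0.189]
wrist_force: [1.4, 0.1, 0.2]
grip_width: 0.0003
```

Emit:
step_arm(
  moves=[
    [-1, [0, -0.25, 0], [0, 0, 0]],
    [-1, [0, -0.25, 0], [0, 0, 0]],
    [-1, [0, -0.25, 0], [0, 0, 0]],
    [-1, [0, -0.25, 0], [0, 0, 0]],
    [-1, [0, -0.25, 0], [0, 0, 0]],
    [-1, [0, -0.25, 0], [0, 0, 0]],
    [-1, [0, -0.25, 0], [0, 0, 0]],
    [-1, [0, -0.25, 0], [0, 0, 0]],
  ],
)

```text
clock: 23.83
tool_pos: [0.5433, 0.0135, 0.0543]
tool_rot: [-3.141, 0.001, 0.188]
wrist_force: [-0.1, 0.3, 0.2]
grip_width: 0.0002
```

Emit:
step_arm(
  moves=[
    [-1, [0, -0.25, 0], [0, 0, 0]],
    [-1, [0, -0.25, 0], [0, 0, 0]],
    [-1, [0, -0.25, 0], [0, 0, 0]],
    [-1, [0, -0.25, 0], [0, 0, 0]],
    [-1, [0, -0.25, 0], [0, 0, 0]],
    [-1, [0, -0.25, 0], [0, 0, 0]],
    [-1, [0, -0.25, 0], [0, 0, 0]],
    [-1, [0, 0, 0], [0, 0, 0]],
  ],
)

```text
clock: 24.5
tool_pos: [0.5333, 0.0657, 0.0542]
tool_rot: [-3.141, 0.001, 0.19]
wrist_force: [-0.9, -0.0, -0.3]
grip_width: 0.0005
```

Run:
```python
from h import *
go([.527,.1081,.055])
f=arm.grab_frame("side"); cv2.imwrite("pics/side14.png",cv2.resize(f[150:260,270:380,::-1],None,fx=5,fy=5))
```

```text
t 24.5 p [0.5333 0.0657 0.0542] rpy [-3.141e+00  1.000e-03  1.900e-01] F [-0.9 -0.  -0.3] w 0.0005 q [0.02 0.13 1.61 0.   1.4  1.4 ]
tool units to [0.527, 0.1081, 0.055] [ 0.06 -1.43 -0.02]
```

View pics/side14.png

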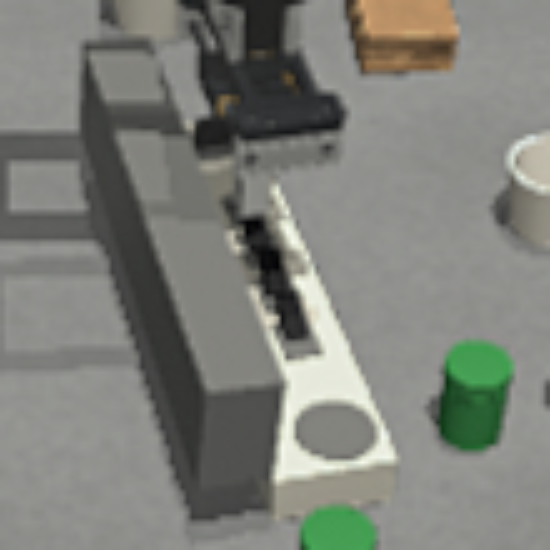

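Switches 1–3 are thrown and the fourth is at the finger. I'll continue the same drag.

Emit:
step_arm(
  moves=[
    [-1, [0.02, -0.2, 0], [0, 0, 0]],
    [-1, [0.02, -0.25, 0], [0, 0, 0]],
    [-1, [0.02, -0.25, 0], [0, 0, 0]],
    [-1, [0, -0.25, 0], [0, 0, 0]],
    [-1, [0, -0.25, 0], [0, 0, 0]],
    [-1, [0, -0.1, 0], [0, 0, 0]],
    [-1, [0, 0, 0], [0, 0, 0]],
  ],
)

```text
clock: 25.13
tool_pos: [0.528, 0.1037, 0.0543]
tool_rot: [-3.141, 0.001, 0.189]
wrist_force: [0.3, 0.3, -1.1]
grip_width: 0.0002
```

Run:
```python
from h import *
go([.527,.1081,.055])
f=arm.grab_frame("side"); cv2.imwrite("pics/side15.png",cv2.resize(f[150:260,270:380,::-1],None,fx=5,fy=5))
```

```text
t 25.13 p [0.528  0.1037 0.0543] rpy [-3.141e+00  1.000e-03  1.890e-01] F [ 0.3  0.3 -1.1] w 0.0002 q [0.09 0.13 1.61 0.   1.4  1.47]
tool units to [0.527, 0.1081, 0.055] [-0.   -0.15 -0.02]
```

View pics/side15.png

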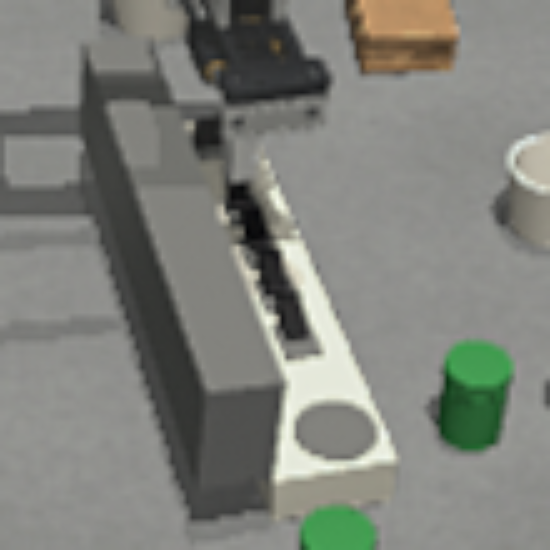

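Emit:
step_arm(
  moves=[
    [-1, [0, 0, -0.5], [0, 0, 0]],
    [-1, [0, 0, -0.9], [0, 0, 0]],
    [-1, [0, 0, -0.9], [0, 0, 0]],
    [-1, [0, 0, -0.9], [0, 0, 0]],
    [-1, [0, 0, -0.9], [0, 0, 0]],
    [-1, [0, 0, 0], [0, 0, 0]],
    [-1, [0, 0, 0], [0, 0, 0]],
  ],
)

```text
clock: 25.77
tool_pos: [0.5296, 0.1027, 0.1796]
tool_rot: [3.141, -0.004, 0.188]
wrist_force: [0.2, 0.1, 0.5]
grip_width: 0.0005
```

Run:
```python
from h import *
from fit import W,r
go(W(r.x,(-.125,0,.185)))
for n in ("side","top"):
    f=arm.grab_frame(n); cv2.imwrite(f"pics/{n}16.png",cv2.resize(f[140:260,230:380,::-1],None,fx=5,fy=5))
```

```text
t 25.77 p [0.5296 0.1027 0.1796] rpy [ 3.141 -0.004  0.188] F [0.2 0.1 0.5] w 0.0005 q [ 0.09  0.06  1.43 -0.    1.64  1.47]
tool units to [0.4122 0.0005 0.185 ] [-4.48  2.62 -0.2 ]
```

View pics/side16.png

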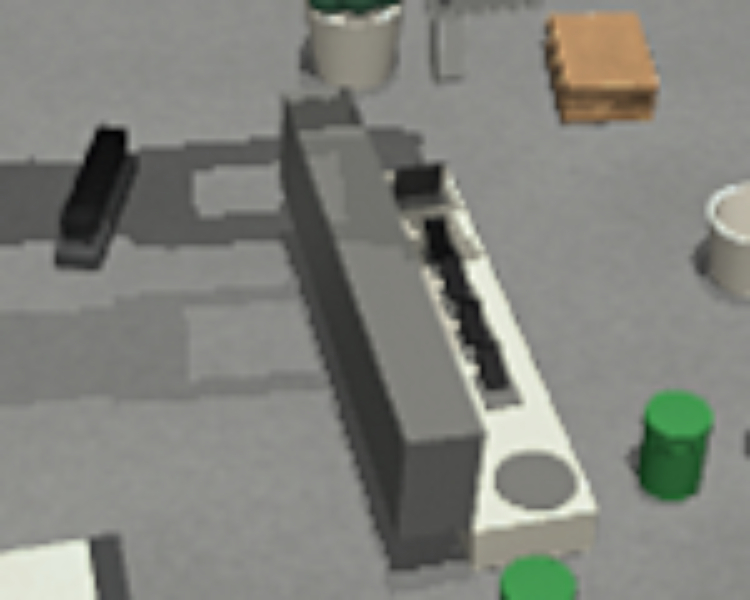

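View pics/top16.png

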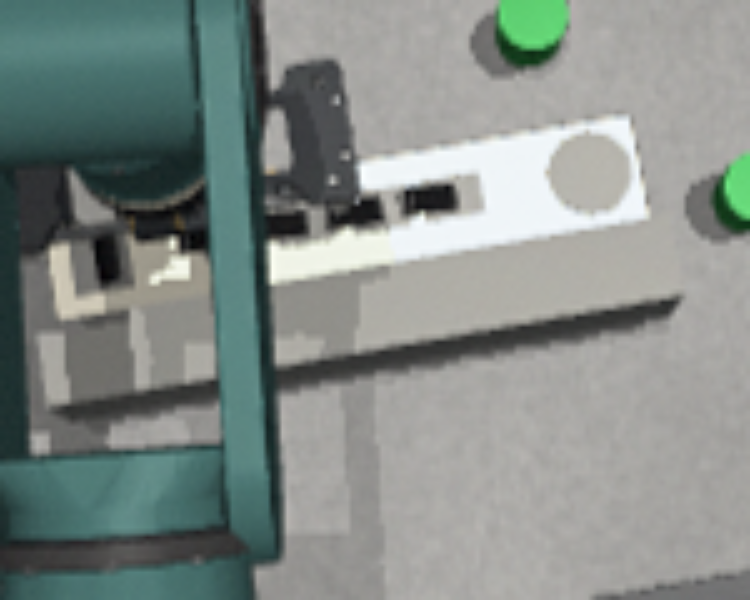

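All four paddles lie over towards +y, side crop (435–495, 225–385). The wide one, at (418,185), still leans to the on side. Next is the cover.

Emit:
step_arm(
  moves=[
    [-1, [-0.4, 0.25, -0.1], [0, 0, 0]],
    [-1, [-0.82, 0.48, -0.1], [0, 0, 0]],
    [-1, [-0.82, 0.48, 0], [0, 0, 0]],
    [-1, [-0.82, 0.48, 0], [0, 0, 0]],
    [-1, [-0.82, 0.48, 0], [0, 0, 0]],
    [-1, [-0.8, 0.45, 0], [0, 0, 0]],
    [-1, [0, 0, 0], [0, 0, 0]],
    [-1, [0, 0, 0], [0, 0, 0]],
  ],
)

```text
clock: 26.53
tool_pos: [0.4099, 0.0001, 0.182]
tool_rot: [-3.141, 0.002, 0.186]
wrist_force: [1.1, 0.1, 0.5]
grip_width: 0.0005
```

Emit:
step_arm(
  moves=[
    [-1, [0, 0, 0.6], [0, 0, 0]],
    [-1, [0, 0, 0.9], [0, 0, 0]],
    [-1, [0, 0, 0.8], [0, 0, 0]],
    [-1, [0, 0, 0.4], [0, 0, 0]],
    [-1, [0, 0, 0.2], [0, 0, 0]],
    [-1, [0, 0, 0], [0, 0, 0]],
    [-1, [0, 0, 0], [0, 0, 0]],
  ],
)

```text
clock: 27.12
tool_pos: [0.4115, 0.0009, 0.0966]
tool_rot: [-3.141, 0.001, 0.189]
wrist_force: [0.4, -0.3, 0.5]
grip_width: 0.0005
```

```bash
cat >> h.py <<'E'
def hinge(tip=.0083):
    "finger tip +x edge in hinge frame (u along bank x, w up), mm, and bank y"
    from fit import r
    s=st(); x0,y0,a=r.x; d=s["tool_pos"][:2]-[x0,y0]; c,sn=np.cos(a),np.sin(a)
    bx=c*d[0]+sn*d[1]; by=-sn*d[0]+c*d[1]
    print("edge u,w mm",np.round(1e3*np.array([bx+.008+.04, s["tool_pos"][2]+tip-.04]),1),"bank y",round(by*1e3,1))
E
python3 - <<'E'
from h import *
hinge()
f=arm.grab_frame("side"); cv2.imwrite(f"pics/side17.png",cv2.resize(f[140:260,230:380,::-1],None,fx=5,fy=5))
E
```

```text
t 27.12 p [0.4115 0.0009 0.0966] rpy [-3.141  0.001  0.189] F [ 0.4 -0.3  0.5] w 0.0005 q [-0.14 -0.19  1.83  0.    1.5   1.25]
edge u,w mm [-77.6  64.9] bank y 0.5
```

View pics/side17.png

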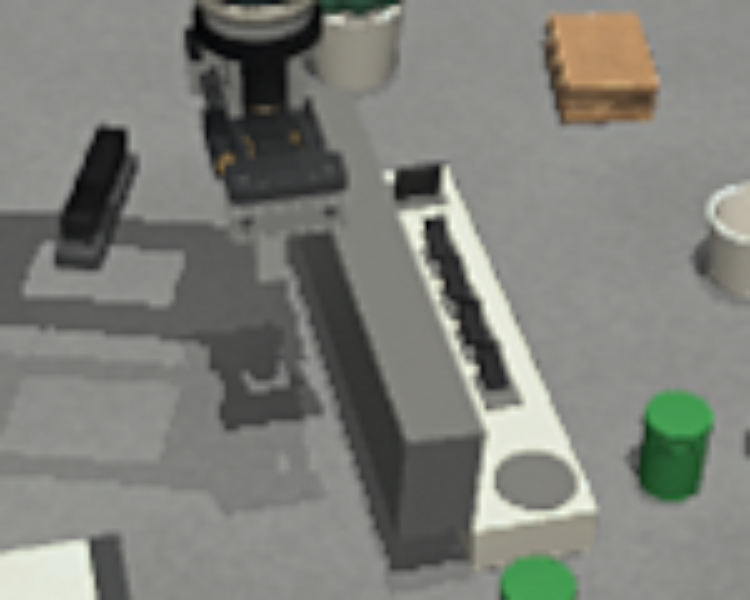

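Emit:
step_arm(
  moves=[
    [-1, [0.4, 0, 0], [0, 0, 0]],
    [-1, [0.3, 0, 0], [0, 0, 0]],
    [-1, [0.3, 0, 0], [0, 0, 0]],
    [-1, [0.21, 0, -0.11], [0, 0, 0]],
    [-1, [0.21, 0, -0.11], [0, 0, 0]],
    [-1, [0.2, 0, -0.11], [0, 0, 0]],
    [-1, [0.22, 0, -0.08], [0, 0, 0]],
    [-1, [0, 0, 0], [0, 0, 0]],
  ],
)

```text
clock: 27.83
tool_pos: [0.4669, 0.011, 0.1099]
tool_rot: [3.141, -0.002, 0.188]
wrist_force: [-1.6, 0.6, 0.5]
grip_width: 0.0002
```

Run:
```python
from h import *
hinge()
f=arm.grab_frame("side"); cv2.imwrite(f"pics/side18.png",cv2.resize(f[140:260,230:380,::-1],None,fx=5,fy=5))
```

```text
t 27.83 p [0.4669 0.011  0.1099] rpy [ 3.141 -0.002  0.188] F [-1.6  0.6  0.5] w 0.0002 q [-0.1  -0.07  1.7   0.    1.51  1.28]
edge u,w mm [-21.4  78.2] bank y -0.0
```

View pics/side18.png

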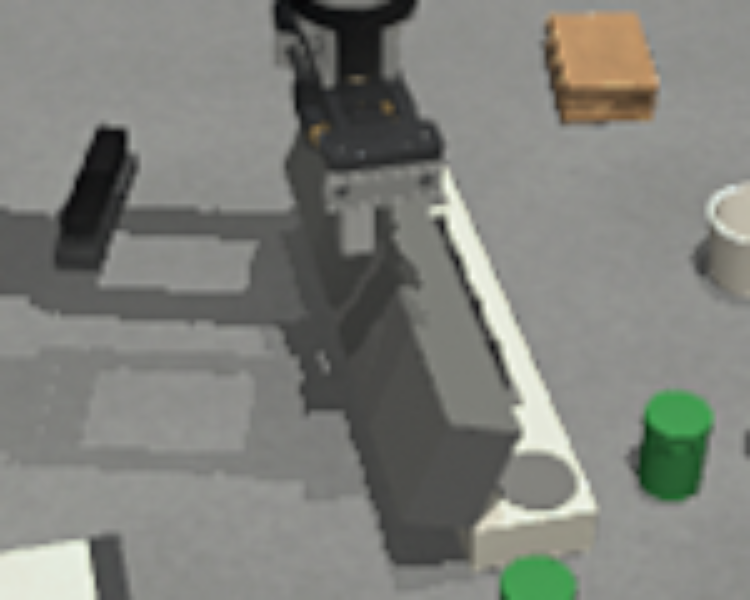

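The cover follows the finger (now about 65°). I'll continue along the arc.

Emit:
step_arm(
  moves=[
    [-1, [0.21, 0, -0.04], [0, 0, 0]],
    [-1, [0.22, 0, -0.03], [0, 0, 0]],
    [-1, [0.23, 0, 0], [0, 0, 0]],
    [-1, [0.23, 0, 0], [0, 0, 0]],
    [-1, [0.22, 0, 0.02], [0, 0, 0]],
    [-1, [0.22, 0, 0.07], [0, 0, 0]],
    [-1, [0.22, 0, 0.07], [0, 0, 0]],
    [-1, [0, 0, 0], [0, 0, 0]],
  ],
)

```text
clock: 28.55
tool_pos: [0.5123, 0.0196, 0.1058]
tool_rot: [3.141, -0.001, 0.188]
wrist_force: [-0.5, -0.5, 0.4]
grip_width: 0.0001
```

Run:
```python
from h import *
hinge()
f=arm.grab_frame("side"); cv2.imwrite(f"pics/side19.png",cv2.resize(f[140:260,230:380,::-1],None,fx=5,fy=5))
```

```text
t 28.55 p [0.5123 0.0196 0.1058] rpy [ 3.141 -0.001  0.188] F [-0.5 -0.5  0.4] w 0.0001 q [-0.07  0.04  1.6  -0.    1.5   1.31]
edge u,w mm [24.9 74.1] bank y -0.2
```

View pics/side19.png

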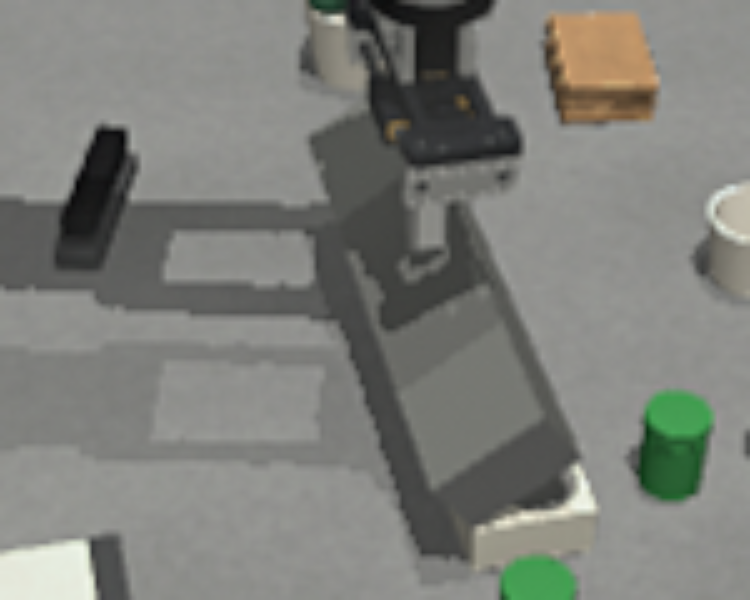

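Emit:
step_arm(
  moves=[
    [-1, [0.19, 0, 0.08], [0, 0, 0]],
    [-1, [0.19, 0, 0.09], [0, 0, 0]],
    [-1, [0.18, 0, 0.09], [0, 0, 0]],
    [-1, [0.18, 0, 0.14], [0, 0, 0]],
    [-1, [0.18, 0, 0.14], [0, 0, 0]],
    [-1, [0, 0, 0], [0, 0, 0]],
    [-1, [0, 0, 0], [0, 0, 0]],
  ],
)

```text
clock: 29.18
tool_pos: [0.5379, 0.0247, 0.0892]
tool_rot: [-3.141, 0.002, 0.188]
wrist_force: [-0.2, 1.0, 0.4]
grip_width: 0.0002
```

Run:
```python
from h import *
hinge()
f=arm.grab_frame("side"); cv2.imwrite(f"pics/side20.png",cv2.resize(f[140:260,230:380,::-1],None,fx=5,fy=5))
```

```text
t 29.18 p [0.5379 0.0247 0.0892] rpy [-3.141  0.002  0.188] F [-0.2  1.   0.4] w 0.0002 q [-0.06  0.11  1.56 -0.    1.47  1.32]
edge u,w mm [51.  57.5] bank y -0.0
```

View pics/side20.png

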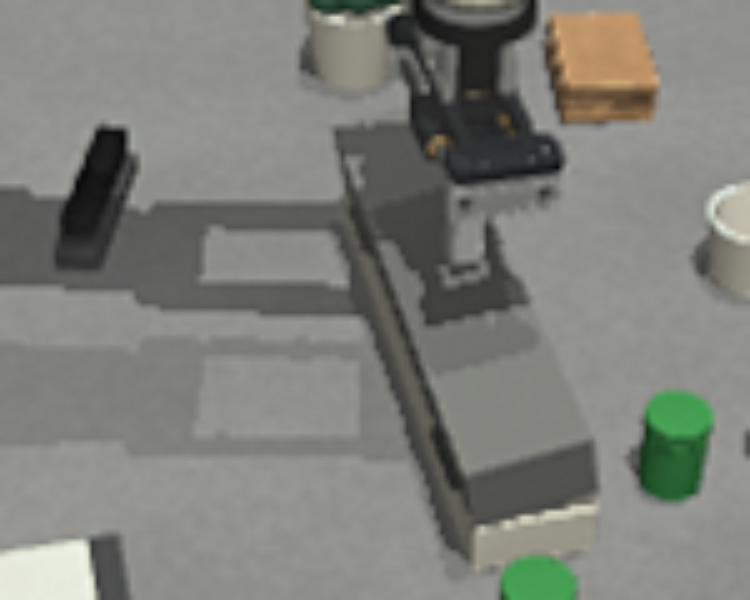

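Emit:
step_arm(
  moves=[
    [-1, [0.1, 0, 0.1], [0, 0, 0]],
    [-1, [0.08, 0, 0.08], [0, 0, 0]],
    [-1, [0.05, 0, 0.06], [0, 0, 0]],
    [-1, [0, 0, 0], [0, 0, 0]],
    [-1, [0, 0, 0], [0, 0, 0]],
  ],
)

```text
clock: 29.65
tool_pos: [0.5448, 0.0259, 0.0828]
tool_rot: [3.142, 0.0, 0.188]
wrist_force: [0.7, 0.3, 0.4]
grip_width: 0.0006
```

Emit:
step_arm(
  moves=[
    [-1, [0, 0, 0.04], [0, 0, 0]],
    [-1, [0, 0, 0], [0, 0, 0]],
    [-1, [0, 0, 0], [0, 0, 0]],
  ],
)

```text
clock: 29.9
tool_pos: [0.545, 0.026, 0.082]
tool_rot: [3.141, -0.0, 0.188]
wrist_force: [1.3, 0.4, 1.6]
grip_width: 0.0004
```

Emit:
step_arm(
  moves=[
    [-1, [0, 0, 0.04], [0, 0, 0]],
    [-1, [0, 0, 0], [0, 0, 0]],
    [-1, [0, 0, 0], [0, 0, 0]],
  ],
)

```text
clock: 30.15
tool_pos: [0.5455, 0.026, 0.081]
tool_rot: [3.141, -0.001, 0.188]
wrist_force: [2.0, 0.2, 1.3]
grip_width: 0.0004
```

Emit:
step_arm(
  moves=[
    [-1, [0, 0, 0.03], [0, 0, 0]],
    [-1, [0, 0, 0], [0, 0, 0]],
    [-1, [0, 0, 0], [0, 0, 0]],
  ],
)

```text
clock: 30.4
tool_pos: [0.5454, 0.026, 0.08]
tool_rot: [3.141, -0.001, 0.188]
wrist_force: [1.5, 0.7, 2.9]
grip_width: 0.0005
```

Emit:
step_arm(
  moves=[
    [-1, [0, 0, 0.03], [0, 0, 0]],
    [-1, [0, 0, 0], [0, 0, 0]],
    [-1, [0, 0, 0], [0, 0, 0]],
  ],
)

```text
clock: 30.65
tool_pos: [0.5456, 0.026, 0.0797]
tool_rot: [3.141, -0.002, 0.188]
wrist_force: [2.1, -0.5, 5.0]
grip_width: 0.0003
```

Emit:
step_arm(
  moves=[
    [-1, [0, 0, 0.03], [0, 0, 0]],
    [-1, [0, 0, 0], [0, 0, 0]],
    [-1, [0, 0, 0], [0, 0, 0]],
  ],
)

```text
clock: 30.9
tool_pos: [0.5457, 0.026, 0.0797]
tool_rot: [3.141, -0.002, 0.188]
wrist_force: [-0.3, 0.3, 8.3]
grip_width: 0.0007
```

The cover is against its stop: z held at 0.0797 (tip 88 mm) and the force reached 8 N. I'll back off and look.

Emit:
step_arm(
  moves=[
    [-1, [0, 0, -0.3], [0, 0, 0]],
    [-1, [0, 0, -0.9], [0, 0, 0]],
    [-1, [0, 0, -0.9], [0, 0, 0]],
    [-1, [-0.8, 0, -0.9], [0, 0, 0]],
    [-1, [-0.9, 0, -0.9], [0, 0, 0]],
    [-1, [-0.9, 0, 0], [0, 0, 0]],
    [-1, [-0.9, 0, 0], [0, 0, 0]],
    [-1, [-0.9, 0, 0], [0, 0, 0]],
  ],
)

```text
clock: 31.57
tool_pos: [0.4131, 0.001, 0.1946]
tool_rot: [-3.142, 0.002, 0.188]
wrist_force: [-0.7, -0.2, 0.1]
grip_width: 0.0004
```

Emit:
step_arm(
  moves=[
    [-1, [-0.9, 0, 0], [0, 0, 0]],
    [-1, [-0.9, 0, 0], [0, 0, 0]],
    [-1, [-0.5, 0, 0], [0, 0, 0]],
    [-1, [0, 0, 0], [0, 0, 0]],
  ],
)

```text
clock: 31.9
tool_pos: [0.3445, -0.0119, 0.1944]
tool_rot: [3.142, 0.002, 0.187]
wrist_force: [0.9, 0.2, -0.4]
grip_width: 0.0002
```

Run:
```python
from h import *
from fit import W,r
st()
for n in ("side","top"):
    f=arm.grab_frame(n)[:,:,::-1].copy(); cv2.imwrite(f"pics/{n}21.png",f)
    x0,y0=(270,150) if n=="side" else (220,130)
    k=cv2.resize(f[y0:y0+130,x0:x0+150],None,fx=5,fy=5)
    for b in [(x,y,.088) for x in(-.04,.04) for y in (-.183,.183)]:
        u=(proj(n,W(r.x,b))-(x0,y0)+.5)*5; cv2.circle(k,tuple(int(v) for v in u),3,(0,0,255),-1)
    cv2.imwrite(f"pics/{n}21c.png",k)
```

```text
t 31.9 p [ 0.3445 -0.0119  0.1944] rpy [3.142 0.002 0.187] F [ 0.9  0.2 -0.4] w 0.0002 q [-0.2  -0.39  1.79 -0.    1.74  1.19]
```

View pics/side21c.png

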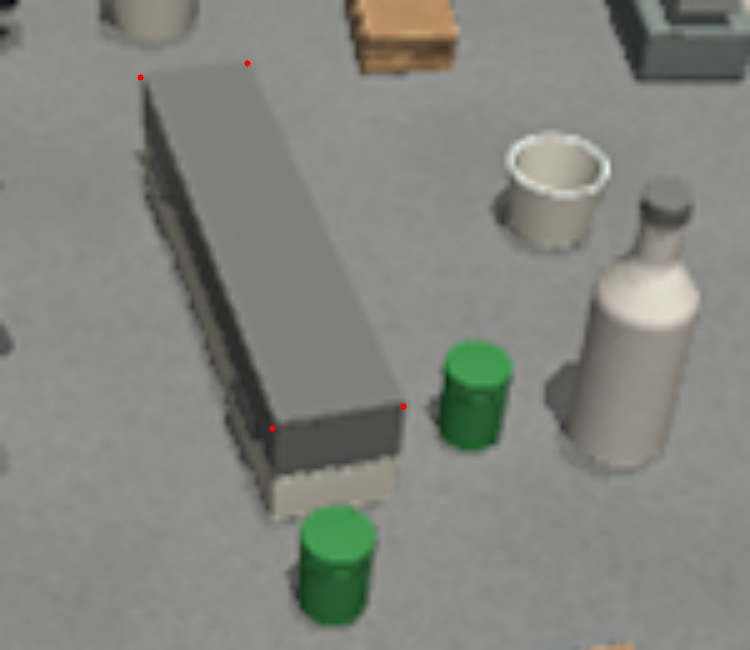

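View pics/top21.png

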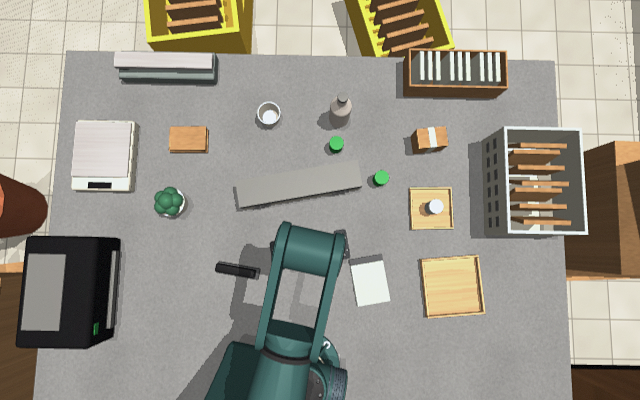

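View pics/side21.png

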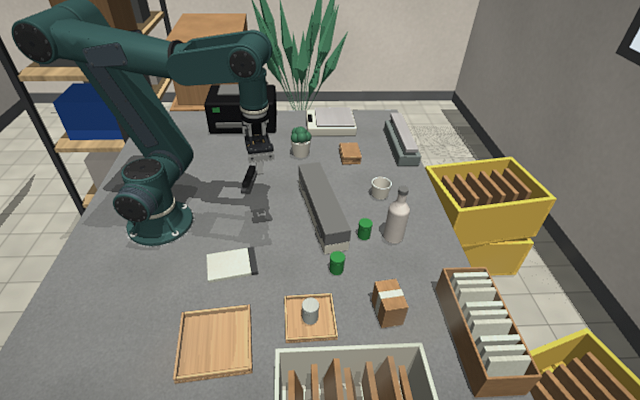

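The cover is shut, with its corners on the predicted z = 88 mm points. The tin is upright in the small tray, at top (435,207) and side (310,310). The bystanders are at the same pixels as at the start, and the arm touches nothing. Handing in.

Run:
```python
from cell import arm
print(arm.close_job())
```

```text
the job is handed in; nothing more can be done
None
```

I did the job in the order asked and handed it in at about 32 s, under the 67 s limit.

- **Tin:** I moved the metal tin upright from the bank's end into the smaller tray. The last pictures show it standing there.
- **Switches:** one drag of the closed fingertips threw all four row switches. After I lifted the arm clear, the pictures showed all four over to off and the wide switch still on. With the cover shut they can no longer be seen.
- **Cover:** I swung it to its stop with at most about 8 N measured at the wrist. Its corners in the last side picture lie within a few mm of the shut position.
- **Everything else:** by eye, the bystanders, both green look-alike tins and the large tray are at the same pixels as in the first pictures.

**What did not go to plan:**
- **Missed first pass:** my first pass over the switches touched nothing. I had set its height from the stated 17 mm fingertip offset, but the fingertips stand about 8 mm above the reported TCP height. I found this with a light touch on bare table (up to about 20 N), corrected the height and then made the drag.
- **Higher tin grasp:** the same offset means I held the tin nearer its top than planned. It stayed upright, and the tray-floor contact showed in the wrist force (about 10 N) before I released it.

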